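# Open the book press to its stops and load the album

### The arm

A 7-joint arm with a two-finger parallel gripper is mounted at the origin on the work surface. World frame = base frame: x ahead of the robot, y to its left, z up, the work surface at z = 0. Lengths are in m, angles in rad, forces in N, time in s.
With the tool pointing down it reaches from about 0.425 to 0.925 m from the base axis. Payload 6.8 kg.
Tool frame: the origin (TCP) lies midway between the tips of the shut fingers; the grasp point (between the pads) lies 19 mm behind it (ctrl.grip_depth is the distance from the TCP to the grasp point, in m); z points along the fingers, y is the direction in which the jaws open and shut (so a half turn about z gives the same grasp; the last joint's range is limited). The gripper opens to 85 mm and grips with 20 to 120 N. Pads are 22 mm wide; open, the fingers measure 114 mm over their backs; the gripper's body (76 mm by 85 mm) begins 54 mm behind the grasp point. The pads swing forward as they close: fully open they stand 13 mm farther back than shut.
Start: joints at [-1.372, 0.477, 0.022, 1.555, -0.011, 1.109, -0.083], TCP at [0.204, 0.643, 0.231] pointing down, gripper open.
Joint ranges: [-2.96, 2.96], [-0.34, 2.1], [-1.41, 1.46], [0.24, 2.44], [-1.37, 4.51], [0.17, 1.92], [-2.96, 2.96]. Speed limits (rad/s): [2.39, 2.39, 3.14, 3.14, 3.14, 3.14, 3.14].

### API

Orientations are given as [roll, pitch, yaw] about the fixed x, y, z axes, in that order (R = Rz(yaw) Ry(pitch) Rx(roll)).
In Python, from cell import ctrl gives the robot as it stands.
- The arm moves only by the tool drive_tool, never from a script. Its argument "motion" is a list of rows, each an object of numbers: "dx", "dy", "dz": the shift along the tool's x, y, z each as a share of 250 mm, from -1 to 1; "wx", "wy", "wz": the turn, a rotation vector about the tool's x, y, z each as a share of 180 degrees, from -1 to 1. In form: [{"dx": .., "dy": .., "dz": .., "wx": .., "wy": .., "wz": ..}, ...]. A call has 1 to 5 rows; each row is the pose to reach, as a shift and turn from the pose measured when the call began, along the tool's axes at that moment, turning the shorter way round; what a row does not reach only later rows make up. A row lasts 1/12 s, in which the tool goes at most 41.7 mm and 7.16 degrees, less where a joint would pass 70% of its speed; a pose out of reach is approached as far as the arm can. A call with a number of a shift or a turn outside -1 to 1 is refused whole. A call with a gripper value outside its range is refused whole. "claw" is the gripper command: -1 is shut, 1 is fully open, values between are in proportion, set as the call begins (left out, the last holds). The fingers move at their own pace and stop on an object; "newtons" is the grip in N (left out, the last holds). Time passes only in rows, so rows that repeat a pose let the fingers close. It gives the time, the measured TCP pose, the force and the opening at its end, in the units of the state.
- ctrl.observe(): the state, without advancing time (a new reading comes with each control period).
- ctrl.grab_frame(name): name is "scene" or "top" or "wrist"; returns the picture (400x640x3 uint8, red, green, blue); there is no depth.
- ctrl.camera_model(name): a dict with "fx", "fy", "cx", "cy" (pixels), "camera_from_world" (4x4, takes a point from world to camera coordinates); the wrist camera has in their place "tool_from_camera" (4x4, takes a point from camera to tool coordinates, whose origin is the TCP and whose axes are the flange's). Camera axes: x right, y up, looking along -z (the intrinsics and any distortion apply to the point x, -y, -z); pixel columns grow to the right and rows downward; lengths in m; the calibration is good to about 2 mm. A picture is of the moment at which its call begins: read the wrist's pose just before it. camera_model takes no time and is no camera call.
- ctrl.finish_job(): hands the job in, once; it reports no verdict.
The state is a dict: "time": time; "qpos": joint angles; "joint_velocities": joint speeds; "joint_efforts": joint torques, N m; "tool_pos": TCP position; "tool_rot": TCP orientation; "force": force on the tool from outside, world axes, zero at the start; "moment": the same for the moment, N m; "gripper_width": opening from 0.0 (shut) to 1.0 (fully open).
Only numpy, scipy, OpenCV 4.12 (cv2) and the standard library are available. Lean on these libraries where they do the work, as an engineer would, in place of code of your own. Each camera call takes 0.05 s, during which the arm holds its last target.

### The job

The thick album does not fit under the plate of the little book press yet. Open the press by its handwheel (counter-clockwise seen from above; wheel and plate rise together) until the plate comes up firmly but gently against the brass sleeves of the two red stop collars - feel for them, do not force the screw - and leave it up there. Then slide the carrier board with the album on it straight in under the plate, fully home against the rear rail, and let go; leave the other things on the desk alone.

Things in the scene. Friction and masses are not known exactly. Their poses are not given: they have to be found in the camera images.
- press: Book press fixed to the desk: wooden bed 300 (x) by 480 mm (y from -390 to +90), green crossbar along x (top 161 mm above the desk) on two steel columns at x = +-125 mm. Origin: on the screw's vertical axis, at desk height; z up, +y is the way the board slides in. Only the wheel, its knob and the screw stand higher than 173 mm.
- bed_axis (a point): Point on the bed's surface (18 mm above the desk) under the screw; axes as the press. Aluminium side guides, 10 mm high, have inner faces at x = +-100 mm for y from -80 to +75 mm and flare outward in front, down to y = -110 mm. The rear rail's front face is at y = +75 mm.
- stops: Two red stop collars, 36 mm wide, 14 mm high, on the columns at x = +-125 mm of the press. Origin: on the screw axis, level with the collars' lower faces. From each a brass sleeve, the stop itself, juts down by 2 to 7 mm, set anew each time and not measured; hard. Reached when the plate's beam presses on them with over 30 N for 0.15 s; overstrained above 300 N.
- platen: Steel press plate (170 by 120 mm, under a beam 290 by 40 mm) with the screw stem; rises without turning. Origin: on the screw axis at the plate's underside; the beam's top, which meets the stops, is 24 mm above it. One counter-clockwise turn of the wheel (from above) raises plate, stem and wheel by 20 mm. The screw stays where it is left.
- wheel_hub (a point): Centre of the black handwheel (rim circle radius 55 mm, bar 12 mm thick), on the screw axis at mid rim height; rises with the plate. Running friction is about 4 N at the knob. At the stops each further 1 N of tangential push at the knob puts about 17 N on them: some 5 to 12 N over the running push seats the plate well, 17 N over is too much.
- knob_grip (a point): Grip point of the red spinner knob upright on the wheel's rim, 55 mm from the screw axis: a cylinder 22 mm in diameter, 48 mm high. The point is on its axis, 32 mm above its foot, 16 mm below its top, 38 mm above mid rim height. It spins freely on its pin, so a hand holding it need not turn while it travels round.
- board_grip (a point): Centre of the upright wooden grip bar of the loose carrier board: 18 (x) by 46 mm (y), top 22 mm above this point, board surface 30 mm below. +y points to the album, the way to slide. Board 188 by 235 by 10 mm, 0.35 kg; rear edge 210 mm ahead (+y) of this point; 6 mm side play in the guides. Fully home: x = 0, y = -135 mm in the press frame.
- album_mid (a point): Centre of the blue cloth album, 164 (x) by 130 (y) by 45 mm, about 0.45 kg, loose on the board between two 5 mm lips, 135 mm ahead (+y) of the board's grip. Its top is 73 mm above the desk: the plate's underside must be higher than that before it goes in.
- tumbler: Steel tumbler, 72 mm wide, 85 mm high, origin at its foot; leave alone.
- glue: White glue bottle, 52 mm wide, 120 mm high, origin at its foot; leave alone.
- notebook: Blue notebook 150 by 210 by 14 mm with a pencil on it, origin at its underside; leave alone.
- brush: Glue brush lying on the desk; leave alone.
- jar: Amber jar, 64 mm wide, 70 mm high, origin at its foot; leave alone.
- blue_books: Thick blue book lying flat, 140 by 200 by 35 mm, origin at its underside; leave alone.
Mind the look-alikes: they are no part of the job. Of the things shaped like the part that bears album_mid, the blue one is meant.

How it is judged:
On the way, in this order (a step that is already met when the one before it is completed fails the run):
1. the plate's beam is pressed against the stop collars with more than 30 N (contact force between stops and platen above 30 N), for 0.15 s.
2. the board stands fully home under the raised plate (y of board_grip in the frame of press above -0.139 m and z of platen in the frame of stops above -0.0335 m), for 0.2 s.
At the end, for the whole second after the job is handed in: The board is within 4 mm of fully home, flat and straight between the guides (10 mm, 0.06 rad), the album lies flat on it within 15 mm of the screw axis, the beam of the plate is still up, at most 9.5 mm below the red collars (7 mm sleeves and 2.5 mm), all at rest (all of step 2 and x of board_grip in the frame of press between -0.01 and 0.01 m and z of board_grip in the frame of press below 0.063 m and angle between the y axis of board_grip and the y axis of press, either way round below 0.06 rad and horizontal distance between album_mid and platen below 0.015 m and height (world z) of album_mid below 0.056 m and angle between album_mid's own z axis and vertical below 0.05 rad and linear speed of platen below 0.005 m/s); the robot touches nothing.
It fails at once if the stop collars are overstrained (more than 300 N from the plate's beam) (contact force between stops and platen above 300 N).
It fails at once if another thing on the desk is moved by more than 20 mm (distance of any of tumbler, glue, notebook, brush, jar, blue_books from where it was at the start of the episode above 0.02 m).
It also fails if it takes over 72 s, if anything falls off the work surface, if the arm or the gripper's body presses on something with over 40 N, if the wrist force passes 120 N, or if a joint passes its speed limit or range.

## Working session

There is one attempt and no reset: what is moved stays moved. The work goes in short steps, Python scripts to look and compute and a tool call to move; the robot and the scene stay as the last step left them, time stands still between calls to the robot, and variables do not carry over. Pictures are saved under pics/ and viewed, and the job is handed in when it is done.

Besides the shell and the picture viewer there is one more tool, called as a command line: name --argument value ..., lists and objects as JSON in quotes. drive_tool: Moves the arm, as the interface text tells. Shift numbers are shares of 250 mm and turn numbers shares of 180 degrees, none past 1 either way. Its arguments: {"type":"object","properties":{"motion":{"type":"array"},"claw":{"type":"number"},"newtons":{"type":"number"}},"required":["motion"]}

```bash
ls; mkdir -p pics; python3 - <<'E'
from cell import ctrl
import cv2,json
o=ctrl.observe();print(o)
for n in ["scene","top","wrist"]:
    im=ctrl.grab_frame(n);cv2.imwrite(f"pics/{n}0.png",im[:,:,::-1])
    print(n,{k:(v if not hasattr(v,'tolist') else v.tolist()) for k,v in ctrl.camera_model(n).items()})
E
```

```text
pics
{'time': 0.0, 'qpos': array([-1.37208153,  0.47781701,  0.02232363,  1.5564368 , -0.01151057,
        1.10930276, -0.08309676]), 'joint_velocities': array([-0.00062693,  0.00170797, -0.00219131, -0.00223594,  0.00132831,
        0.0008415 , -0.00286706]), 'joint_efforts': array([-6.05733239e-04, -5.96450937e+01,  1.60791378e+00, -2.81195766e+01,
        1.25394834e-02,  9.42793937e-03, -3.56890155e-05]), 'tool_pos': array([0.20368979, 0.64291713, 0.23032025]), 'tool_rot': array([-3.13976046e+00,  1.20195759e-04,  2.83481255e+00]), 'force': array([ 0.25460044, -1.17083422,  0.08340413]), 'moment': array([-0.00159008, -0.01525203,  0.00823394]), 'gripper_width': 1.0022332469111161}
scene {'fx': 505.14082527434505, 'fy': 505.14082527434505, 'cx': 319.3049957775684, 'cy': 202.78554548776944, 'camera_from_world': [[0.7346853162939453, 0.6783903695723298, 0.004898213305216829, -0.3675861689605914], [-0.45047905565367996, 0.48243718379945816, 0.751214339656144, 0.025401948546907124], [0.5072534932747472, -0.5541126872389458, 0.6600401680211591, -1.9476707587516495], [0.0, 0.0, 0.0, 1.0]]}
top {'fx': 478.7148263224743, 'fy': 478.7148263224743, 'cx': 317.0729374045347, 'cy': 196.62349828865283, 'camera_from_world': [[-0.014286598800473685, -0.9998182893886629, 0.012620669500570472, 0.08471555805419656], [0.9978420143736959, -0.01344709561041717, 0.06426888804304369, -0.4222049275501195], [-0.06408749835466578, 0.01351161809601744, 0.9978528091512635, -1.5425469114070673], [0.0, 0.0, 0.0, 1.0]]}
wrist {'fx': 284.7898099862042, 'fy': 284.7898099862042, 'cx': 318.34167856659633, 'cy': 197.38511963144958, 'tool_from_camera': [[-0.0011900355249676356, 0.9470149721272327, 0.3211872139147294, 0.08236888445598234], [0.9999991841272868, 0.0009778596405289677, 0.000821909535603275, -0.0005078878213873317], [0.0004642846224092446, 0.32118792996839124, -0.9470153631712684, -0.14199456352401574], [0.0, 0.0, 0.0, 1.0]]}
```

View pics/scene0.png

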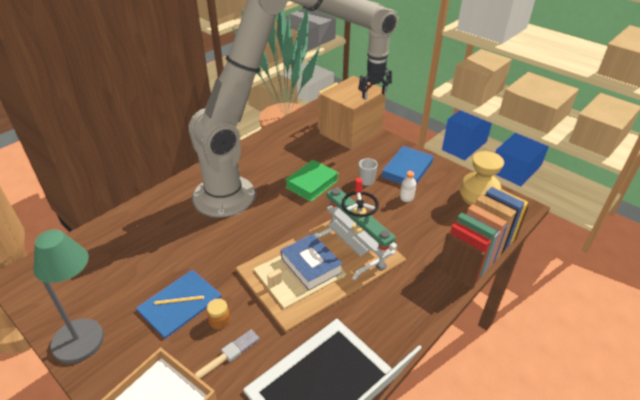

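View pics/top0.png

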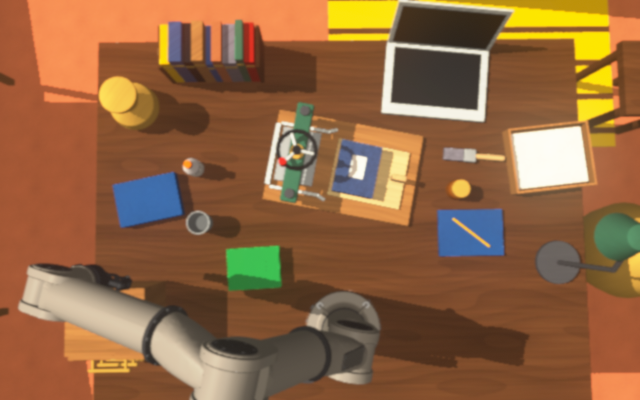

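View pics/wrist0.png

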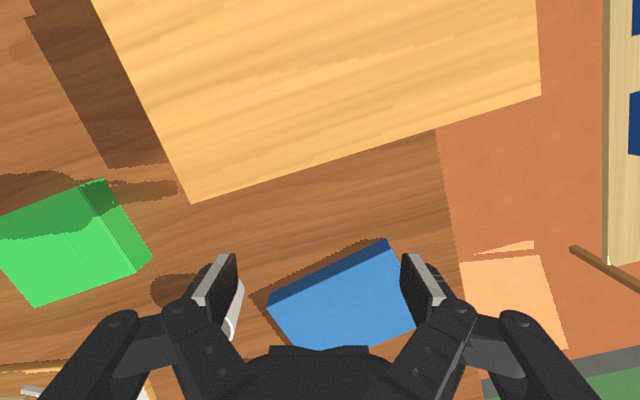

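The top view shows the press's wheel near (296,150), the red knob at (282,161) and the board with its album near (370,172). The tumbler is at (198,222), glue at (193,166), blue book at (148,200), jar at (460,188) and notebook at (470,232). I'll zoom in.

```bash
python3 - <<'E'
import cv2
a=cv2.imread('pics/top0.png')[90:240,250:440];cv2.imwrite('pics/t0z.png',cv2.resize(a,None,fx=4,fy=4,interpolation=cv2.INTER_CUBIC))
a=cv2.imread('pics/scene0.png')[160:330,230:430];cv2.imwrite('pics/s0z.png',cv2.resize(a,None,fx=3.5,fy=3.5,interpolation=cv2.INTER_CUBIC))
E
```

```text
(no output)
```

View pics/t0z.png

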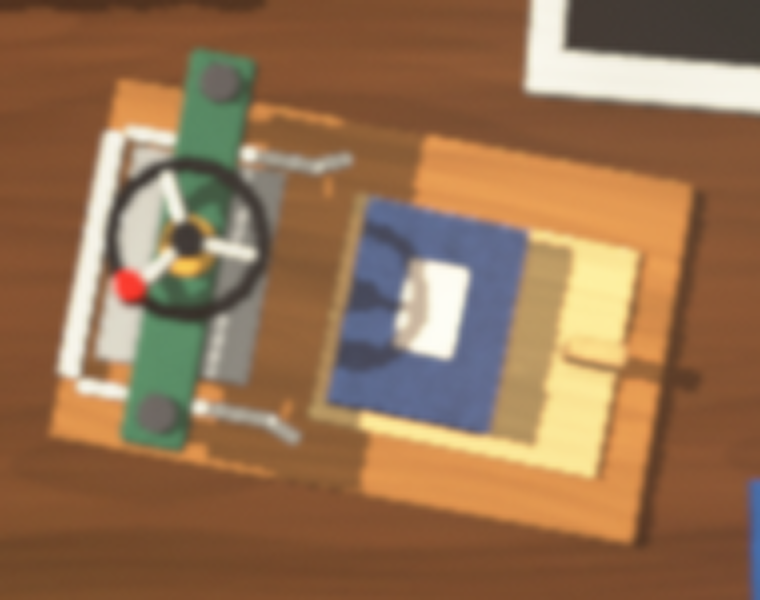

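View pics/s0z.png

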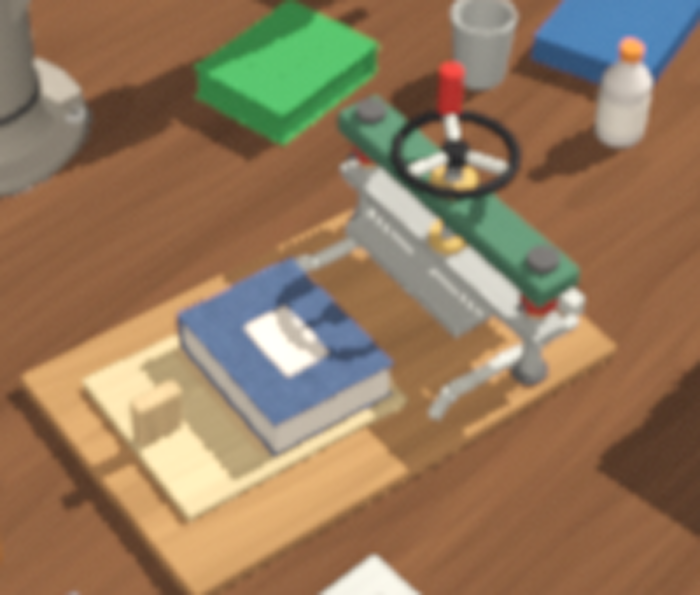

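```bash
cat > h.py <<'E'
import numpy as np, cv2
from cell import ctrl
def ray(cam,u,v):
    m=ctrl.camera_model(cam);T=np.array(m['camera_from_world']);R=T[:3,:3]
    d=R.T@np.array([(u-m['cx'])/m['fx'],-(v-m['cy'])/m['fy'],-1.]);c=-R.T@T[:3,3];return c,d/np.linalg.norm(d)
def onz(cam,u,v,z):
    c,d=ray(cam,u,v);return c+d*(z-c[2])/d[2]
def tri(a,b):
    (c1,d1),(c2,d2)=a,b
    A=np.stack([d1,-d2],1);s=np.linalg.lstsq(A,c2-c1,rcond=None)[0]
    p,q=c1+d1*s[0],c2+d2*s[1];return (p+q)/2,np.linalg.norm(p-q)
def proj(cam,p):
    m=ctrl.camera_model(cam);q=np.array(m['camera_from_world'])@np.append(p,1);return m['cx']-m['fx']*q[0]/q[2],m['cy']+m['fy']*q[1]/q[2]
E
cat > a.py <<'E'
from h import *
t=lambda x,y:(250+(x+.5)/4-.5,90+(y+.5)/4-.5)
s=lambda x,y:(230+(x+.5)/3.5-.5,160+(y+.5)/3.5-.5)
P=[onz('top',*t(*q),.018) for q in [(118,80),(693,185),(638,543),(50,435)]]
for p in P: print('bed',p)
print([np.linalg.norm(P[i]-P[(i+1)%4]) for i in range(4)])
rear=(P[0]+P[3])/2;front=(P[1]+P[2])/2
dy=(rear-front);dy/=np.linalg.norm(dy);print('ydir yaw',np.degrees(np.arctan2(dy[1],dy[0])))
sc=(rear-dy*.09+front+dy*.39)/2
print('screw',sc)
# scene bed corners
S=[onz('scene',*s(*q),.018) for q in [(615,345),(195,590),(22,380)]]
print('scene bed',S)
img=cv2.imread('pics/scene0.png');
for n in ['top','scene']:
    im=cv2.imread(f'pics/{n}0.png');h=cv2.cvtColor(im,cv2.COLOR_BGR2HSV)
    m=(((h[...,0]<6)|(h[...,0]>174))&(h[...,1]>190)&(h[...,2]>120)).astype(np.uint8)
    k,l,st,c=cv2.connectedComponentsWithStats(m)
    for i in range(1,k):
        if st[i,4]>5: print(n,st[i],c[i])
# crossbar column caps at z~.165 top
for q in [(221,82),(158,414)]: print('cap',onz('top',*t(*q),.167))
# hub
print('hub',tri(ray('top',*t(187,240)),ray('scene',*s(456,153))))
# board: corners surf z=.028
for q in [(640,245),(598,478),(312,415)]: print('board',onz('top',*t(*q),.028))
print('grip',onz('top',*t(595,352),.080), onz('scene',*s(158,392),.08))
for q in [(370,197),(527,232),(490,432),(327,403)]: print('album',onz('top',*t(*q),.073))
E
python3 a.py
```

```text
bed [0.71010743 0.19908275 0.018     ]
bed [ 0.61770026 -0.27044084  0.018     ]
bed [ 0.32582965 -0.21749472  0.018     ]
bed [0.41974163 0.25667755 0.018     ]
[np.float64(0.47853054831362335), np.float64(0.29663402684156615), np.float64(0.4833826604368036), np.float64(0.2960227347225009)]
ydir yaw 78.83141588905377
screw [0.54739921 0.13911541 0.018     ]
scene bed [array([0.70865172, 0.19759248, 0.018     ]), array([ 0.6128589, -0.2682428,  0.018    ]), array([ 0.32920524, -0.21603547,  0.018     ])]
top [244  23  11  40 390] [249.41538462  42.51794872]
top [280 158   6   7  27] [282.14814815 161.44444444]
scene [356 181   5  10  30] [357.93333333 186.6       ]
cap [0.67054265 0.11337888 0.167     ]
cap [0.42481306 0.16257181 0.167     ]
hub (array([0.54715478, 0.13893819, 0.20262458]), np.float64(0.00020167713710469938))
board [ 0.56712949 -0.22351051  0.028     ]
board [ 0.37848825 -0.18456162  0.028     ]
board [0.43240438 0.04491636 0.028     ]
grip [ 0.4750866 -0.1750861  0.08     ] [ 0.47415401 -0.17458357  0.08      ]
album [ 0.60072555 -0.00187425  0.073     ]
album [ 0.57141576 -0.12510941  0.073     ]
album [ 0.41403    -0.09250566  0.073     ]
album [0.43846958 0.03464458 0.073     ]
```

```bash
cat > b.py <<'E'
from h import *
import math
C=np.array([.5475,.1387]);yaw=math.radians(78.8)
py=np.array([math.cos(yaw),math.sin(yaw)]);px=np.array([py[1],-py[0]])
for n,sl in [('top',(90,240,250,440)),('scene',(160,330,230,430))]:
    a,b,c,d=sl
    im=cv2.imread(f'pics/{n}0.png')[a:b,c:d];f=8
    im=cv2.resize(im,None,fx=f,fy=f,interpolation=cv2.INTER_CUBIC)
    h=cv2.cvtColor(im,cv2.COLOR_BGR2HSV)
    m=(((h[...,0]<6)|(h[...,0]>174))&(h[...,1]>150)&(h[...,2]>120)).astype(np.uint8)
    k,l,st,ce=cv2.connectedComponentsWithStats(m)
    for i in range(1,k):
        if st[i,4]>600:
            x,y,w,hh=st[i,:4];print(n,'bbox',c+(x+.5)/f-.5,a+(y+.5)/f-.5,w/f,hh/f,'cen',c+(ce[i][0]+.5)/f-.5,a+(ce[i][1]+.5)/f-.5)
    # black rim
    m=((h[...,2]<75)).astype(np.uint8)
    k,l,st,ce=cv2.connectedComponentsWithStats(m)
    for i in range(1,k):
        if st[i,4]>3000:
            x,y,w,hh=st[i,:4];print(n,'dark bbox',c+(x+w/2)/f-.5,a+(y+hh/2)/f-.5,w/f,hh/f)
for z in [.235,.24,.245,.25,.255,.26]:
    p=onz('top',282.15,161.45,z)[:2]-C;print(z,np.linalg.norm(p),p@px,p@py,math.degrees(math.atan2(p@py,p@px)))
E
python3 b.py
```

```text
top bbox 278.3125 157.0625 7.75 8.0 cen 282.01373771067415 161.13505091292134
top dark bbox 415.8125 97.1875 47.375 15.375
top dark bbox 304.3125 141.6875 23.625 24.625
top dark bbox 300.75 162.0625 29.25 15.625
scene bbox 354.4375 176.9375 7.875 15.25 cen 358.19897770281386 184.85230171137073
scene bbox 380.3125 246.1875 7.5 3.0 cen 383.68193319838053 247.82903171390012
scene dark bbox 358.4375 203.625 34.875 25.5
scene dark bbox 369.3125 200.0625 16.125 16.125
0.235 0.05512043168089146 -0.04548946907093578 0.031128286048740288 145.6162988496583
0.24 0.0554023069250201 -0.04611548581585013 0.03070468336560818 146.34346896661094
0.245 0.05569301490255827 -0.046741502560764474 0.030281080682476074 147.06316260878324
0.25 0.05599241803722318 -0.047367519305678715 0.02985747799934399 147.7752709167932
0.255 0.05630037760770238 -0.04799353605059295 0.02943387531621193 148.4796966841362
0.26 0.05661675398926312 -0.048619552795507295 0.029010272633079825 149.17635407733965
```

```bash
cat > c.py <<'E'
from h import *
import math
C=np.array([.5475,.1387]);yaw=math.radians(78.8)
py=np.array([math.cos(yaw),math.sin(yaw)]);px=np.array([py[1],-py[0]])
w=lambda x,y,z:np.append(C+px*x+py*y,z)
for zg in [.225,.23,.235,.24,.245]:
    p=w(-.0468,.029,zg)
    print(zg,'top of knob',proj('top',p+[0,0,.016]),'scene top',proj('scene',p+[0,0,.016]),'foot',proj('scene',p-[0,0,.032]))
# rim ellipse extents vs zh
th=np.linspace(0,2*np.pi,360)
for zh in [.185,.19,.195,.2,.205]:
    for n in ['top','scene']:
        q=np.array([proj(n,w(.061*math.cos(a),.061*math.sin(a),zh)) for a in th]);print(zh,n,q.min(0).round(1),q.max(0).round(1))
# collars
for z in [.115,.12,.125,.13]:
    print(z,proj('scene',w(.125,0,z)))
# stop/beam
E
python3 c.py
python3 - <<'E'
import cv2
a=cv2.imread('pics/scene0.png')[170:270,320:420];cv2.imwrite('pics/s0zz.png',cv2.resize(a,None,fx=6,fy=6,interpolation=cv2.INTER_CUBIC))
E
```

```text
0.225 top of knob (np.float64(282.68540911503607), np.float64(161.75147002259584)) scene top (np.float64(358.31623393117263), np.float64(183.25721475289646)) foot (np.float64(357.5004575054901), np.float64(194.59809789817837))
0.23 top of knob (np.float64(282.57889925354255), np.float64(161.50447035394347)) scene top (np.float64(358.40303922658853), np.float64(182.05045186945156)) foot (np.float64(357.5839790079823), np.float64(193.43698614002767))
0.235 top of knob (np.float64(282.47158557829545), np.float64(161.25560661629294)) scene top (np.float64(358.4901976791392), np.float64(180.838779413148)) foot (np.float64(357.66783379934054), np.float64(192.2712410166985))
0.24 top of knob (np.float64(282.36345895543826), np.float64(161.0048576279482)) scene top (np.float64(358.5777114483852), np.float64(179.62216736188546)) foot (np.float64(357.7520238785151), np.float64(191.10083473888625))
0.245 top of knob (np.float64(282.2545101122026), np.float64(160.75220188507194)) scene top (np.float64(358.6655827115303), np.float64(178.40058544828298)) foot (np.float64(357.83655126047324), np.float64(189.92573929461372))
0.185 top [275.6 129.7] [317.6 171.3]
0.185 scene [340.6 195.3] [378.6 220.6]
0.19 top [275.5 129.4] [317.6 171.1]
0.19 scene [340.7 194.1] [378.8 219.4]
0.195 top [275.3 129. ] [317.7 170.9]
0.195 scene [340.7 192.9] [378.9 218.2]
0.2 top [275.2 128.6] [317.7 170.7]
0.2 scene [340.8 191.8] [379.  217.1]Traceback (most recent call last):
  File "c.py", line 13, in <module>
    q=np.array([proj(n,w(.061*math.cos(a),.061*math.sin(a),zh)) for a in th]);print(zh,n,q.min(0).round(1),q.max(0).round(1))
                ~~~~^^^^^^^^^^^^^^^^^^^^^^^^^^^^^^^^^^^^^^^^^^^
  File "h.py", line 13, in proj
    m=ctrl.camera_model(cam);q=np.array(m['camera_from_world'])@np.append(p,1);return m['cx']-m['fx']*q[0]/q[2],m['cy']+m['fy']*q[1]/q[2]
ValueError: time passes only in moves, steps and waits
```

View pics/s0zz.png

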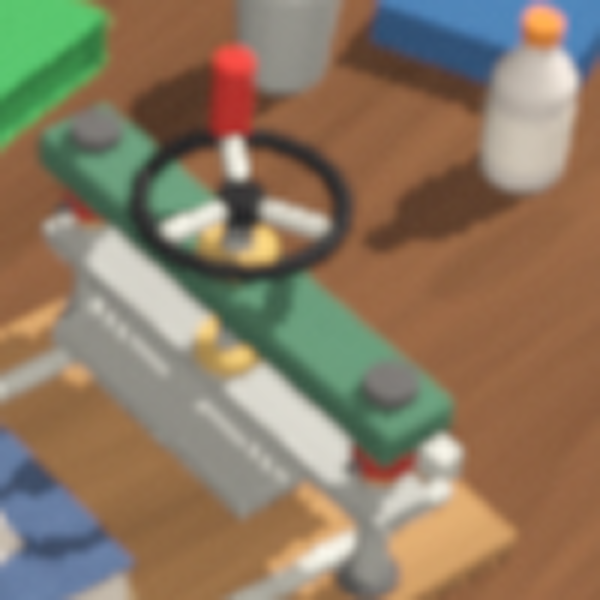

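```bash
cat > go.py <<'E'
# usage: go.py X Y Z [yawdeg]  TCP target in press frame (mm), tool down
import sys,math,numpy as np
from scipy.spatial.transform import Rotation as Ro
from cell import ctrl
C=np.array([.5475,.1387]);Y=math.radians(78.8)
py=np.array([math.cos(Y),math.sin(Y)]);px=np.array([py[1],-py[0]])
o=ctrl.observe();p=np.array(o['tool_pos']);R=Ro.from_euler('xyz',o['tool_rot'])
d=p[:2]-C
print('t',o['time'],'press xy mm',(d@px*1e3).round(1),(d@py*1e3).round(1),'z',(p[2]*1e3).round(1),'rot',np.degrees(o['tool_rot']).round(1),'grip',round(o['gripper_width'],3))
f=np.array(o['force']);print('F press',(f[:2]@px).round(2),(f[:2]@py).round(2),f[2].round(2),'q',np.array(o['qpos']).round(2))
if len(sys.argv)>3:
    X,Yy,Z=[float(a)/1e3 for a in sys.argv[1:4]]
    yaw=float(sys.argv[4]) if len(sys.argv)>4 else 78.8
    T=np.append(C+px*X+py*Yy,Z);Rt=Ro.from_euler('xyz',[180,0,yaw],degrees=True)
    print('shift share',(R.inv().apply(T-p)/.25).round(4),'turn share',((R.inv()*Rt).as_rotvec()/math.pi).round(4))
E
python3 go.py -47 28.8 310
```

```text
t 0.15 press xy mm -435.2 428.0 z 230.6 rot [-179.9    0.   162.4] grip 0.997
F press -0.79 0.01 0.36 q [-1.37  0.48  0.02  1.56 -0.01  1.11 -0.08]
shift share [-1.7205 -1.4148 -0.3156] turn share [-3.000e-04  3.000e-04  4.646e-01]
```

drive_tool --motion '[{"dx": 0, "dy": 0, "dz": -0.16}, {"dx": -0.12, "dy": -0.1, "dz": -0.31, "wz": 0.03}, {"dx": -0.8, "dy": -0.66, "dz": -0.34, "wz": 0.46}, {"dx": -0.8, "dy": -0.66, "dz": -0.34, "wz": 0.46}, {"dx": -0.8, "dy": -0.66, "dz": -0.34, "wz": 0.46}]' --claw 1 --newtons 40

```text
$.motion[0]: bad value
```

```bash
python3 go.py -47 28.8 310
```

```text
t 0.15 press xy mm -435.2 428.0 z 230.6 rot [-179.9    0.   162.4] grip 0.997
F press -0.79 0.01 0.36 q [-1.37  0.48  0.02  1.56 -0.01  1.11 -0.08]
shift share [-1.7205 -1.4148 -0.3156] turn share [-3.000e-04  3.000e-04  4.646e-01]
```

All six numbers seem to be needed in each row.

drive_tool --motion '[{"dx": 0, "dy": 0, "dz": -0.16, "wx": 0, "wy": 0, "wz": 0}, {"dx": -0.12, "dy": -0.1, "dz": -0.31, "wx": 0, "wy": 0, "wz": 0.03}, {"dx": -0.8, "dy": -0.66, "dz": -0.34, "wx": 0, "wy": 0, "wz": 0.46}, {"dx": -0.8, "dy": -0.66, "dz": -0.34, "wx": 0, "wy": 0, "wz": 0.46}, {"dx": -0.8, "dy": -0.66, "dz": -0.34, "wx": 0, "wy": 0, "wz": 0.46}]' --claw 1 --newtons 40

```text
time: 0.57
tool_pos: [0.2884, 0.5118, 0.3087]
tool_rot: [-3.141, 0.0, 2.36]
force: [0.9, 0.7, 0.2]
gripper_width: 1.0
```

```bash
python3 go.py -47 28.8 310
```

```text
t 0.5667 press xy mm -326.6 315.6 z 308.7 rot [-180.     0.   135.2] grip 1.0
F press 0.77 0.82 0.2 q [-1.29  0.27  0.15  1.68 -0.04  1.19 -0.33]
shift share [-1.5664 -0.3372 -0.0043] turn share [-1.000e-04  2.000e-04  3.134e-01]
```

drive_tool --motion '[{"dx": -0.98, "dy": -0.21, "dz": 0, "wx": 0, "wy": 0, "wz": 0.313}, {"dx": -0.98, "dy": -0.21, "dz": 0, "wx": 0, "wy": 0, "wz": 0.313}, {"dx": -0.98, "dy": -0.21, "dz": 0, "wx": 0, "wy": 0, "wz": 0.313}, {"dx": -0.98, "dy": -0.21, "dz": 0, "wx": 0, "wy": 0, "wz": 0.313}, {"dx": -0.98, "dy": -0.21, "dz": 0, "wx": 0, "wy": 0, "wz": 0.313}]'

```text
time: 0.98
tool_pos: [0.402, 0.3366, 0.3088]
tool_rot: [-3.141, 0.001, 1.734]
force: [0.5, 0.7, 0.2]
gripper_width: 1.0
```

```bash
python3 go.py -47 28.8 310
```

```text
t 0.9833 press xy mm -181.1 165.8 z 308.8 rot [-180.     0.    99.4] grip 1.0
F press 0.33 0.81 0.25 q [-1.12  0.16  0.34  1.83 -0.06  1.16 -0.59]
shift share [-0.7017  0.3096 -0.0047] turn share [-0.0002  0.0002  0.1143]
```

drive_tool --motion '[{"dx": -0.702, "dy": 0.31, "dz": 0, "wx": 0, "wy": 0, "wz": 0.114}, {"dx": -0.702, "dy": 0.31, "dz": 0, "wx": 0, "wy": 0, "wz": 0.114}, {"dx": -0.702, "dy": 0.31, "dz": 0, "wx": 0, "wy": 0, "wz": 0.114}, {"dx": -0.702, "dy": 0.31, "dz": 0, "wx": 0, "wy": 0, "wz": 0.114}, {"dx": -0.702, "dy": 0.31, "dz": 0, "wx": 0, "wy": 0, "wz": 0.114}]'

```text
time: 1.4
tool_pos: [0.5087, 0.1716, 0.309]
tool_rot: [3.141, 0.002, 1.372]
force: [0.8, -0.3, 0.3]
gripper_width: 0.999
```

```bash
python3 go.py -47 28.8 310; python3 - <<'E'
from cell import ctrl
import cv2
cv2.imwrite("pics/w1.png",ctrl.grab_frame('wrist')[:,:,::-1])
E
```

```text
t 1.4 press xy mm -44.5 24.7 z 309.0 rot [1.80e+02 1.00e-01 7.86e+01] grip 0.999
F press 0.79 -0.1 0.3 q [-0.89  0.19  0.52  1.82 -0.1   1.17 -0.54]
shift share [ 0.0164 -0.0102 -0.004 ] turn share [ 0.0002  0.0005 -0.0011]
```

View pics/w1.png

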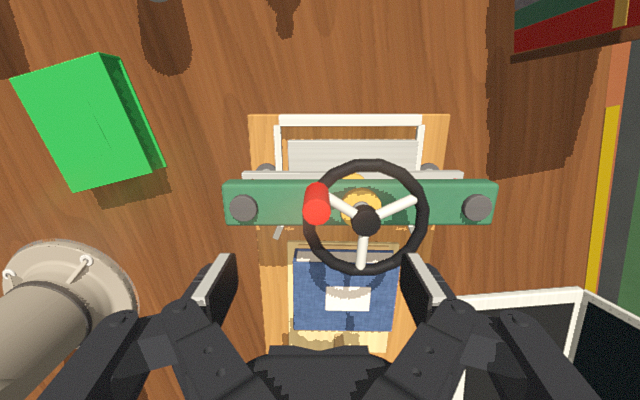

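The wrist view shows the red knob's top near (316,206), the hub at (365,220), and the gripper aligned with the crossbar. I'll check the knob's position from these rays.

```bash
cat > wr.py <<'E'
from h import *
import math
from scipy.spatial.transform import Rotation as Ro
C=np.array([.5475,.1387]);Y=math.radians(78.8)
py=np.array([math.cos(Y),math.sin(Y)]);px=np.array([py[1],-py[0]])
def wonz(u,v,z,o=None):
    m=ctrl.camera_model('wrist');o=o or ctrl.observe()
    R=Ro.from_euler('xyz',o['tool_rot']).as_matrix();T=np.array(m['tool_from_camera'])
    d=R@T[:3,:3]@np.array([(u-m['cx'])/m['fx'],-(v-m['cy'])/m['fy'],-1.]);c=R@T[:3,3]+o['tool_pos']
    return c+d*(z-c[2])/d[2]
def P(p): d=p[:2]-C;return (d@px*1e3).round(1),(d@py*1e3).round(1),(p[2]*1e3).round(1)
E
python3 - <<'E'
from wr import *
im=cv2.imread('pics/w1.png');h=cv2.cvtColor(im,cv2.COLOR_BGR2HSV)
m=(((h[...,0]<6)|(h[...,0]>174))&(h[...,1]>150)&(h[...,2]>120)).astype(np.uint8)
k,l,st,ce=cv2.connectedComponentsWithStats(m)
for i in range(1,k):
    if st[i,4]>200: print(st[i],ce[i])
for z in (.25,.256,.26): print(P(wonz(315.5,209,z)))
print('hub',P(wonz(365,221,.203)),'caps',P(wonz(243,209,.167)),P(wonz(477,208,.167)))
for q in [(282,116),(423,115)]: print('rail',P(wonz(*q,.03)))
cv2.imwrite('pics/w1z.png',cv2.resize(im[150:290,220:500],None,fx=2.8,fy=2.8,interpolation=cv2.INTER_CUBIC))
E
```

```text
[302 182  29  44 972] [316.15432099 203.98353909]
(np.float64(-43.1), np.float64(25.1), np.float64(250.0))
(np.float64(-43.1), np.float64(27.4), np.float64(256.0))
(np.float64(-43.0), np.float64(29.0), np.float64(260.0))
hub (np.float64(3.1), np.float64(-5.9), np.float64(203.0)) caps (np.float64(-121.6), np.float64(-6.4), np.float64(167.0)) (np.float64(128.6), np.float64(-8.0), np.float64(167.0))
rail (np.float64(-91.5), np.float64(81.9), np.float64(30.0))
rail (np.float64(109.1), np.float64(81.2), np.float64(30.0))
```

View pics/w1z.png

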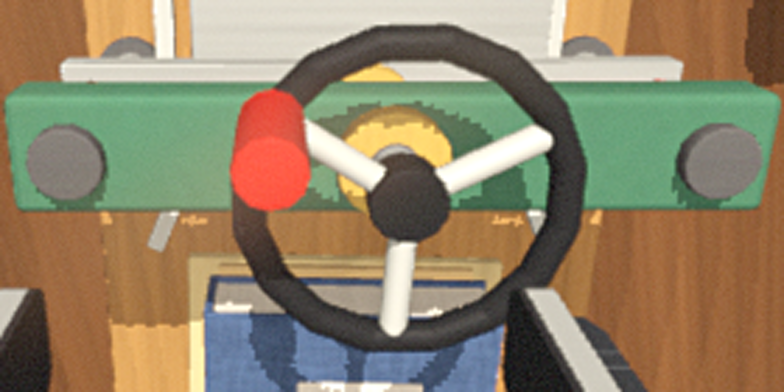

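```bash
python3 - <<'E'
from wr import *
o=ctrl.observe();im=ctrl.grab_frame('wrist')[:,:,::-1].copy();cv2.imwrite('pics/w2.png',im)
o2=ctrl.observe();print(P(np.array(o['tool_pos'])),P(np.array(o2['tool_pos'])),np.abs(o2['joint_velocities']).max())
cv2.imwrite('pics/w2z.png',cv2.resize(im[90:290,220:500],None,fx=2.8,fy=2.8,interpolation=cv2.INTER_CUBIC))
E
```

```text
(np.float64(-41.4), np.float64(20.7), np.float64(309.3)) (np.float64(-43.5), np.float64(23.5), np.float64(309.0)) 0.08451769410985521
```

View pics/w2z.png

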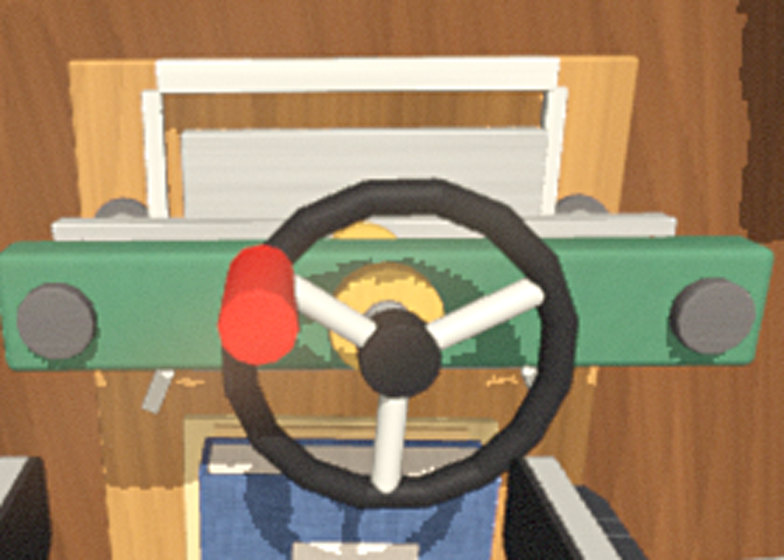

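drive_tool --motion '[{"dx": 0.02, "dy": -0.014, "dz": 0, "wx": 0, "wy": 0, "wz": 0}, {"dx": 0.02, "dy": -0.014, "dz": 0, "wx": 0, "wy": 0, "wz": 0}, {"dx": 0.02, "dy": -0.014, "dz": 0, "wx": 0, "wy": 0, "wz": 0}, {"dx": 0.02, "dy": -0.014, "dz": 0, "wx": 0, "wy": 0, "wz": 0}, {"dx": 0.02, "dy": -0.014, "dz": 0, "wx": 0, "wy": 0, "wz": 0}]'

```text
time: 1.92
tool_pos: [0.5065, 0.1769, 0.309]
tool_rot: [3.141, 0.002, 1.369]
force: [0.2, -0.1, 0.5]
gripper_width: 1.003
```

```bash
python3 - <<'E'
from wr import *
o=ctrl.observe();im=ctrl.grab_frame('wrist')[:,:,::-1].copy();cv2.imwrite('pics/w3.png',im)
o2=ctrl.observe();print(P(np.array(o['tool_pos'])),P(np.array(o2['tool_pos'])),np.abs(o2['joint_velocities']).max())
h=cv2.cvtColor(im,cv2.COLOR_BGR2HSV)
m=(((h[...,0]<6)|(h[...,0]>174))&(h[...,1]>150)&(h[...,2]>220)).astype(np.uint8)
k,l,st,ce=cv2.connectedComponentsWithStats(m)
for i in range(1,k):
    if st[i,4]>100: print(st[i],ce[i])
np.save('o3.npy',[*o['tool_pos'],*o['tool_rot']])
cv2.imwrite('pics/w3z.png',cv2.resize(im[90:290,220:500],None,fx=2.8,fy=2.8,interpolation=cv2.INTER_CUBIC))
E
```

```text
(np.float64(-47.7), np.float64(29.5), np.float64(309.0)) (np.float64(-47.5), np.float64(29.3), np.float64(309.0)) 0.006766615458587217
[307 188  28  43 813] [320.35055351 210.99138991]
```

View pics/w3z.png

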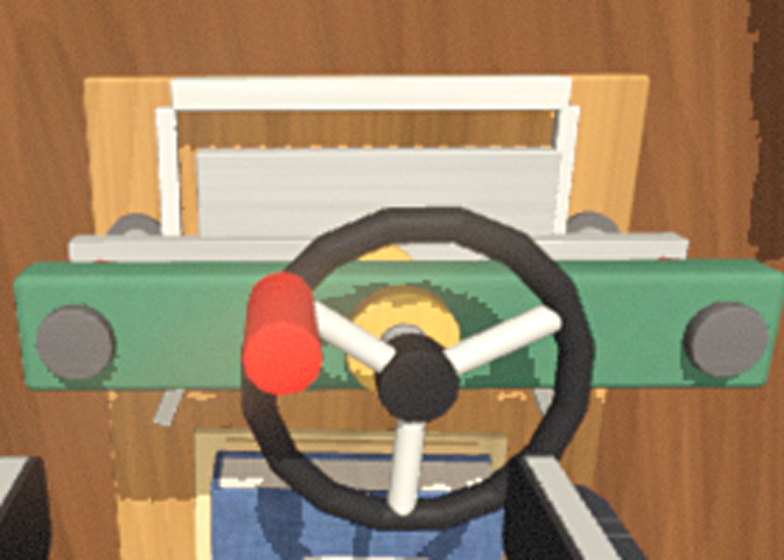

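```bash
python3 - <<'E'
from wr import *
a=np.load('o3.npy');o={'tool_pos':a[:3],'tool_rot':a[3:]}
z=lambda x,y:(220+(x+.5)/2.8-.5,90+(y+.5)/2.8-.5)
for n,q,h in [('capL',(75,343),.173),('capR',(728,340),.173),('capL',(75,343),.167),('knob',(283,357),.254),('knob',(283,357),.258),('hub',(420,377),.203),('hub',(420,377),.21),('bedL',(85,78),.018),('bedR',(648,76),.018)]: print(n,h,P(wonz(*z(*q),h,o)))
E
```

```text
capL 0.173 (np.float64(-123.0), np.float64(1.2), np.float64(173.0))
capR 0.173 (np.float64(121.6), np.float64(0.5), np.float64(173.0))
capL 0.167 (np.float64(-124.6), np.float64(-1.2), np.float64(167.0))
knob 0.254 (np.float64(-45.6), np.float64(29.1), np.float64(254.0))
knob 0.258 (np.float64(-45.7), np.float64(30.7), np.float64(258.0))
hub 0.203 (np.float64(1.2), np.float64(-0.2), np.float64(203.0))
hub 0.21 (np.float64(-0.2), np.float64(3.0), np.float64(210.0))
bedL 0.018 (np.float64(-146.9), np.float64(88.4), np.float64(18.0))
bedR 0.018 (np.float64(147.7), np.float64(87.2), np.float64(18.0))
```

drive_tool --motion '[{"dx": 0, "dy": 0.004, "dz": 0.12, "wx": 0, "wy": 0, "wz": 0}, {"dx": 0, "dy": 0.004, "dz": 0.22, "wx": 0, "wy": 0, "wz": 0}, {"dx": 0, "dy": 0.004, "dz": 0.3, "wx": 0, "wy": 0, "wz": 0}, {"dx": 0, "dy": 0.004, "dz": 0.35, "wx": 0, "wy": 0, "wz": 0}, {"dx": 0, "dy": 0.004, "dz": 0.35, "wx": 0, "wy": 0, "wz": 0}]'

```text
time: 2.38
tool_pos: [0.5057, 0.1761, 0.2188]
tool_rot: [-3.139, 0.006, 1.37]
force: [-0.4, -0.1, 0.1]
gripper_width: 1.0
```

drive_tool --motion '[{"dx": 0, "dy": 0, "dz": 0, "wx": 0, "wy": 0, "wz": 0}, {"dx": 0, "dy": 0, "dz": 0, "wx": 0, "wy": 0, "wz": 0}, {"dx": 0, "dy": 0, "dz": 0, "wx": 0, "wy": 0, "wz": 0}]'

```text
time: 2.63
tool_pos: [0.5062, 0.1765, 0.2198]
tool_rot: [-3.14, 0.005, 1.37]
force: [-0.2, -0.5, 0.2]
gripper_width: 0.996
```

```bash
python3 go.py -46.3 29.5 221; python3 - <<'E'
from cell import ctrl
import cv2
cv2.imwrite("pics/w4.png",ctrl.grab_frame('wrist')[:,:,::-1])
a=ctrl.grab_frame('scene')[140:290,290:440,::-1];cv2.imwrite("pics/s4z.png",cv2.resize(a,None,fx=4,fy=4))
E
```

```text
t 2.6333 press xy mm -47.9 29.1 z 219.8 rot [-179.9    0.3   78.5] grip 0.996
F press -0.11 -0.55 0.23 q [-0.86  0.28  0.5   1.92 -0.16  0.98 -0.49]
shift share [ 0.0018  0.0063 -0.0049] turn share [-0.0005  0.0014 -0.0017]
```

View pics/w4.png

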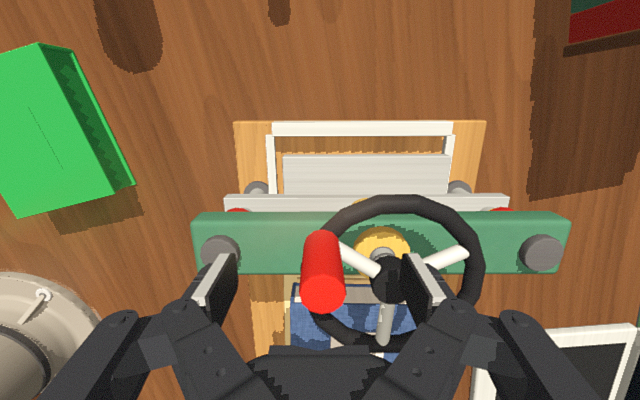

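View pics/s4z.png

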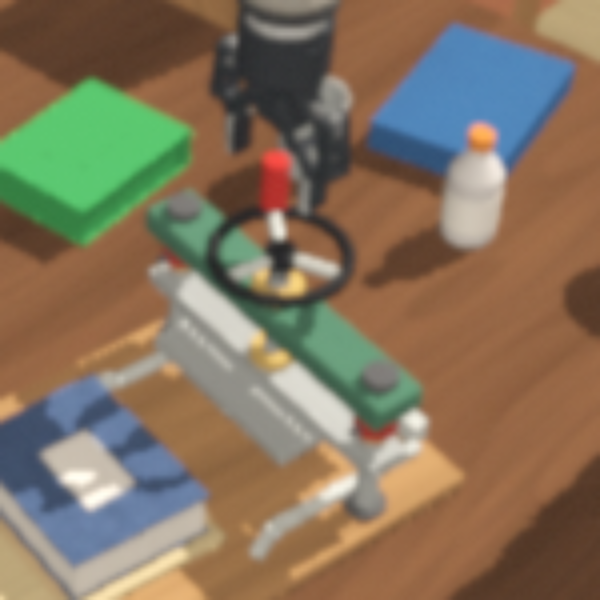

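The wrist view has the knob between the open fingers at (322,270). Next I'll estimate the height of the collars.

```bash
python3 - <<'E'
from wr import *
m=ctrl.camera_model('scene');T=np.array(m['camera_from_world']);c=-T[:3,:3].T@T[:3,3]
M=lambda p:(lambda q:(m['cx']-m['fx']*q[0]/q[2],m['cy']+m['fy']*q[1]/q[2]))(T@np.append(p,1))
b=C+px*.125;e=(c[:2]-b);e/=np.linalg.norm(e)
for z in (.105,.11,.115,.12,.125): print(z,np.round(M(np.append(b+e*.018,z)),1), 'beam R end top', np.round(M(np.append(C+px*.145-py*.02,z-.03)),1))
a=cv2.imread('pics/scene0.png')[225:275,360:410];cv2.imwrite('pics/s0c.png',cv2.resize(a,None,fx=12,fy=12,interpolation=cv2.INTER_CUBIC))
E
```

```text
0.105 [382.8 251.8] beam R end top [381.9 260.7]
0.11 [382.9 250.7] beam R end top [382.  259.6]
0.115 [383.  249.6] beam R end top [382.2 258.5]
0.12 [383.2 248.5] beam R end top [382.3 257.4]
0.125 [383.3 247.4] beam R end top [382.5 256.4]
```

View pics/s0c.png

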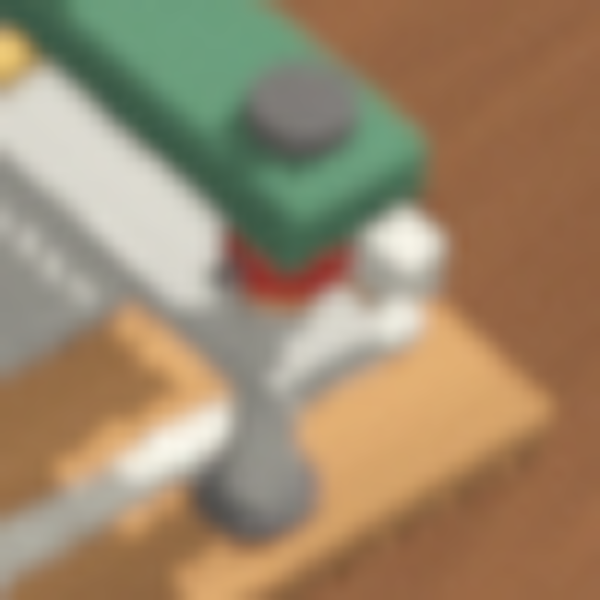

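drive_tool --motion '[{"dx": 0, "dy": 0.005, "dz": -0.004, "wx": 0, "wy": 0, "wz": 0}, {"dx": 0, "dy": 0.005, "dz": -0.004, "wx": 0, "wy": 0, "wz": 0}, {"dx": 0, "dy": 0.005, "dz": -0.004, "wx": 0, "wy": 0, "wz": 0}, {"dx": 0, "dy": 0.005, "dz": -0.004, "wx": 0, "wy": 0, "wz": 0}, {"dx": 0, "dy": 0.005, "dz": -0.004, "wx": 0, "wy": 0, "wz": 0}]' --claw -1 --newtons 30

```text
time: 3.15
tool_pos: [0.5074, 0.1761, 0.2208]
tool_rot: [-3.14, 0.004, 1.37]
force: [0.5, -0.6, 0.4]
gripper_width: 0.298
```

drive_tool --motion '[{"dx": 0, "dy": 0, "dz": 0, "wx": 0, "wy": 0, "wz": 0}, {"dx": 0, "dy": 0, "dz": 0, "wx": 0, "wy": 0, "wz": 0}, {"dx": 0, "dy": 0, "dz": 0, "wx": 0, "wy": 0, "wz": 0}, {"dx": 0, "dy": 0, "dz": 0, "wx": 0, "wy": 0, "wz": 0}]'

```text
time: 3.48
tool_pos: [0.5078, 0.176, 0.221]
tool_rot: [-3.141, 0.004, 1.37]
force: [2.1, -1.0, 1.0]
gripper_width: 0.249
```

```bash
python3 go.py -46.3 29.5 221; python3 - <<'E'
from cell import ctrl
import cv2
cv2.imwrite("pics/w5.png",ctrl.grab_frame('wrist')[:,:,::-1])
E
```

```text
t 3.4833 press xy mm -46.2 28.9 z 221.0 rot [-180.     0.2   78.5] grip 0.249
F press 2.24 -0.57 1.04 q [-0.86  0.28  0.5   1.92 -0.16  0.98 -0.49]
shift share [ 0.0023 -0.0005 -0.0001] turn share [-0.0002  0.0013 -0.0018]
```

View pics/w5.png

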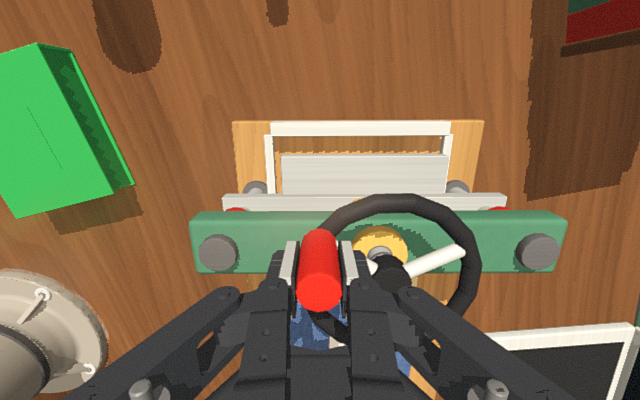

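```bash
cat > rot.py <<'E'
# rot.py stepdeg turns0  -> rows
import sys,math,numpy as np
from scipy.spatial.transform import Rotation as Ro
from cell import ctrl
C=np.array([.5475,.1387]);Y=math.radians(78.8)
py=np.array([math.cos(Y),math.sin(Y)]);px=np.array([py[1],-py[0]])
o=ctrl.observe();p=np.array(o['tool_pos']);R=Ro.from_euler('xyz',o['tool_rot'])
d=p[:2]-C;x,y=d@px,d@py;a=math.degrees(math.atan2(y,x));r=math.hypot(x,y)*1e3
n=int(sys.argv[2]) if len(sys.argv)>2 else 0
tot=a+360*n-148 # total turned
f=np.array(o['force']);ra=math.radians(a)
fx,fy=f[:2]@px,f[:2]@py
print(f"t {o['time']:.2f} ang {a:.1f} total {tot:.1f} r {r:.1f} z {p[2]*1e3:.1f} (plan {221+tot/18:.1f}) Ft {-fx*math.sin(ra)+fy*math.cos(ra):.1f} Fr {fx*math.cos(ra)+fy*math.sin(ra):.1f} Fz {f[2]:.1f}")
st=float(sys.argv[1])
Rt=Ro.from_euler('xyz',[180,0,78.5],degrees=True);w=(R.inv()*Rt).as_rotvec()/math.pi
for k in range(1,6):
    b=math.radians(a+st*k);T=np.append(C+.055*(px*math.cos(b)+py*math.sin(b)),.221+(tot+st*k)/18e3)
    print((R.inv().apply(T-p)/.25).round(3))
print('w',w.round(3))
E
python3 rot.py 8
```

```text
t 3.53 ang 147.9 total -0.1 r 54.5 z 221.0 (plan 221.0) Ft -1.0 Fr -1.5 Fz 1.6
[-0.026 -0.016 -0.002]
[-0.055 -0.026 -0.003]
[-0.085 -0.033 -0.005]
[-0.116 -0.035 -0.007]
[-0.146 -0.032 -0.008]
w [-0.     0.001 -0.   ]
```

drive_tool --motion '[{"dx": -0.026, "dy": -0.016, "dz": -0.002, "wx": 0, "wy": 0, "wz": 0}, {"dx": -0.055, "dy": -0.026, "dz": -0.003, "wx": 0, "wy": 0, "wz": 0}, {"dx": -0.085, "dy": -0.033, "dz": -0.005, "wx": 0, "wy": 0, "wz": 0}, {"dx": -0.116, "dy": -0.035, "dz": -0.007, "wx": 0, "wy": 0, "wz": 0}, {"dx": -0.146, "dy": -0.032, "dz": -0.008, "wx": 0, "wy": 0, "wz": 0}]'

```text
time: 3.95
tool_pos: [0.4925, 0.1433, 0.2231]
tool_rot: [-3.141, 0.002, 1.371]
force: [1.9, 4.7, -0.7]
gripper_width: 0.25
```

```bash
python3 rot.py 10 1;python3 rot.py 10 0|head -1
```

```text
t 3.95 ang -173.6 total 38.4 r 55.2 z 223.1 (plan 223.1) Ft -4.9 Fr -1.5 Fz -0.7
[-0.037  0.009 -0.002]
[-0.073  0.023 -0.004]
[-0.106  0.043 -0.007]
[-0.134  0.068 -0.009]
[-0.158  0.098 -0.011]
w [-0.     0.001  0.   ]
t 3.95 ang -173.6 total -321.6 r 55.2 z 223.1 (plan 203.1) Ft -4.9 Fr -1.5 Fz -0.7
```

drive_tool --motion '[{"dx": -0.037, "dy": 0.009, "dz": -0.002, "wx": 0, "wy": 0, "wz": 0}, {"dx": -0.073, "dy": 0.023, "dz": -0.004, "wx": 0, "wy": 0, "wz": 0}, {"dx": -0.106, "dy": 0.043, "dz": -0.007, "wx": 0, "wy": 0, "wz": 0}, {"dx": -0.134, "dy": 0.068, "dz": -0.009, "wx": 0, "wy": 0, "wz": 0}, {"dx": -0.158, "dy": 0.098, "dz": -0.011, "wx": 0, "wy": 0, "wz": 0}]'

```text
time: 4.37
tool_pos: [0.5068, 0.1002, 0.2257]
tool_rot: [-3.137, 0.002, 1.372]
force: [-4.7, 2.4, 4.3]
gripper_width: 0.244
```

```bash
python3 rot.py 12 1
```

```text
t 4.37 ang -125.4 total 86.6 r 56.0 z 225.7 (plan 225.8) Ft -5.0 Fr 1.8 Fz 4.3
[-0.019  0.042 -0.003]
[-0.033  0.086 -0.006]
[-0.037  0.132 -0.009]
[-0.032  0.178 -0.012]
[-0.017  0.221 -0.015]
w [-0.002  0.001  0.001]
```

drive_tool --motion '[{"dx": -0.019, "dy": 0.042, "dz": -0.003, "wx": 0, "wy": 0, "wz": 0}, {"dx": -0.033, "dy": 0.086, "dz": -0.006, "wx": 0, "wy": 0, "wz": 0}, {"dx": -0.037, "dy": 0.132, "dz": -0.009, "wx": 0, "wy": 0, "wz": 0}, {"dx": -0.032, "dy": 0.178, "dz": -0.012, "wx": 0, "wy": 0, "wz": 0}, {"dx": -0.017, "dy": 0.221, "dz": -0.015, "wx": 0, "wy": 0, "wz": 0}]'

```text
time: 4.78
tool_pos: [0.5588, 0.0838, 0.2291]
tool_rot: [-3.133, 0.003, 1.371]
force: [-4.7, 0.0, 5.6]
gripper_width: 0.248
```

```bash
python3 rot.py 12 1
```

```text
t 4.78 ang -67.1 total 144.9 r 56.1 z 229.1 (plan 229.0) Ft -4.6 Fr -1.0 Fz 5.6
[ 0.026  0.038 -0.003]
[ 0.057  0.073 -0.006]
[ 0.093  0.101 -0.009]
[ 0.135  0.12  -0.012]
[ 0.18   0.13  -0.015]
w [-0.003  0.001  0.   ]
```

drive_tool --motion '[{"dx": 0.026, "dy": 0.038, "dz": -0.003, "wx": -0.001, "wy": 0, "wz": 0}, {"dx": 0.057, "dy": 0.073, "dz": -0.006, "wx": -0.002, "wy": 0, "wz": 0}, {"dx": 0.093, "dy": 0.101, "dz": -0.009, "wx": -0.002, "wy": 0, "wz": 0}, {"dx": 0.135, "dy": 0.12, "dz": -0.012, "wx": -0.002, "wy": 0, "wz": 0}, {"dx": 0.18, "dy": 0.13, "dz": -0.015, "wx": -0.002, "wy": 0, "wz": 0}]'

```text
time: 5.2
tool_pos: [0.5992, 0.1193, 0.2323]
tool_rot: [-3.137, 0.006, 1.369]
force: [-4.9, -3.8, 5.6]
gripper_width: 0.245
```

```bash
python3 rot.py 8 1; python3 - <<'E'
from cell import ctrl
import cv2
a=ctrl.grab_frame('scene')[:,:,::-1]; cv2.imwrite("pics/s6.png",a);cv2.imwrite("pics/s6z.png",cv2.resize(a[160:280,300:420],None,fx=5,fy=5,interpolation=2))
E
```

```text
t 5.20 ang -9.4 total 202.6 r 55.2 z 232.3 (plan 232.3) Ft -5.3 Fr -3.2 Fz 5.6
[ 0.031  0.002 -0.002]
[ 0.061  0.    -0.004]
[ 0.091 -0.006 -0.006]
[ 0.12  -0.016 -0.008]
[ 0.148 -0.03  -0.009]
w [-0.001  0.002 -0.   ]
```

View pics/s6z.png

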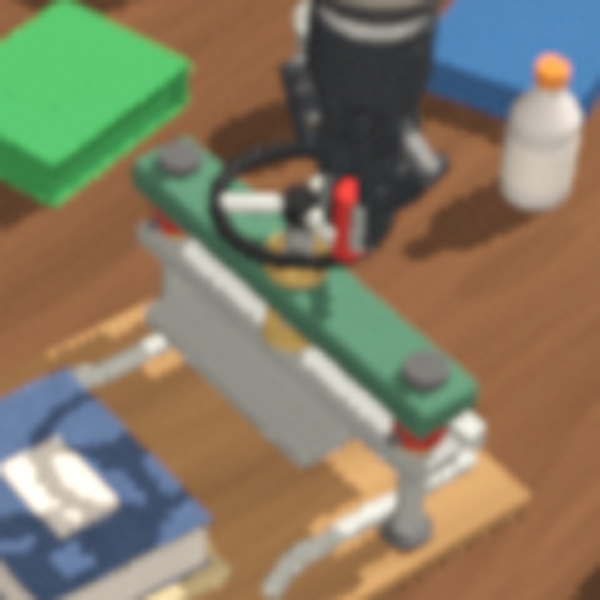

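The plate has come up about 11 mm, and there is still a gap under the collar at (420,435).

drive_tool --motion '[{"dx": 0.031, "dy": 0.002, "dz": -0.002, "wx": -0.001, "wy": 0.001, "wz": 0}, {"dx": 0.061, "dy": 0, "dz": -0.004, "wx": -0.001, "wy": 0.001, "wz": 0}, {"dx": 0.091, "dy": -0.006, "dz": -0.006, "wx": -0.001, "wy": 0.001, "wz": 0}, {"dx": 0.12, "dy": -0.016, "dz": -0.008, "wx": -0.001, "wy": 0.001, "wz": 0}, {"dx": 0.148, "dy": -0.03, "dz": -0.009, "wx": -0.001, "wy": 0.001, "wz": 0}]'

```text
time: 5.67
tool_pos: [0.5989, 0.1571, 0.2345]
tool_rot: [-3.138, 0.006, 1.37]
force: [-6.6, -7.8, 6.9]
gripper_width: 0.247
```

```bash
python3 rot.py 5 1
```

```text
t 5.67 ang 30.9 total 242.9 r 54.6 z 234.5 (plan 234.5) Ft -5.1 Fr -8.8 Fz 6.9
[ 0.017 -0.009 -0.001]
[ 0.032 -0.021 -0.002]
[ 0.046 -0.035 -0.004]
[ 0.058 -0.049 -0.005]
[ 0.07  -0.065 -0.006]
w [-0.001  0.002 -0.   ]
```

drive_tool --motion '[{"dx": 0.016, "dy": -0.01, "dz": -0.001, "wx": -0.001, "wy": 0.001, "wz": 0}, {"dx": 0.031, "dy": -0.022, "dz": -0.002, "wx": -0.001, "wy": 0.001, "wz": 0}, {"dx": 0.045, "dy": -0.036, "dz": -0.003, "wx": -0.001, "wy": 0.001, "wz": 0}, {"dx": 0.057, "dy": -0.05, "dz": -0.004, "wx": -0.001, "wy": 0.001, "wz": 0}, {"dx": 0.069, "dy": -0.066, "dz": -0.005, "wx": -0.001, "wy": 0.001, "wz": 0}]'

```text
time: 6.08
tool_pos: [0.5875, 0.1751, 0.2358]
tool_rot: [3.138, 0.005, 1.368]
force: [9.1, -9.1, -3.1]
gripper_width: 0.249
```

```bash
python3 rot.py 5 1
```

```text
t 6.08 ang 53.6 total 265.6 r 54.1 z 235.8 (plan 235.8) Ft -12.8 Fr 0.6 Fz -3.1
[ 0.014 -0.014 -0.001]
[ 0.023 -0.031 -0.002]
[ 0.03  -0.048 -0.004]
[ 0.036 -0.066 -0.005]
[ 0.041 -0.085 -0.006]
w [ 0.001  0.002 -0.001]
```

drive_tool --motion '[{"dx": 0.002, "dy": -0.003, "dz": 0, "wx": 0, "wy": 0, "wz": 0}, {"dx": 0.002, "dy": -0.003, "dz": 0, "wx": 0, "wy": 0, "wz": 0}]'

```text
time: 6.25
tool_pos: [0.5877, 0.1747, 0.2358]
tool_rot: [3.136, 0.006, 1.367]
force: [4.8, -3.0, -0.5]
gripper_width: 0.245
```

```bash
python3 rot.py 2 1
```

```text
t 6.25 ang 53.1 total 265.1 r 54.0 z 235.8 (plan 235.7) Ft -5.4 Fr 1.6 Fz -0.5
[ 0.008 -0.004 -0.   ]
[ 0.012 -0.01  -0.001]
[ 0.016 -0.017 -0.001]
[ 0.02  -0.023 -0.002]
[ 0.023 -0.03  -0.002]
w [ 0.002  0.002 -0.001]
```

drive_tool --motion '[{"dx": 0.005, "dy": -0.006, "dz": 0, "wx": 0, "wy": 0, "wz": 0}, {"dx": 0.005, "dy": -0.006, "dz": 0, "wx": 0, "wy": 0, "wz": 0}, {"dx": 0.005, "dy": -0.006, "dz": 0, "wx": 0, "wy": 0, "wz": 0}]'

```text
time: 6.5
tool_pos: [0.5877, 0.1747, 0.2358]
tool_rot: [3.133, 0.007, 1.365]
force: [6.2, -4.1, -2.1]
gripper_width: 0.251
```

```bash
python3 rot.py 2 1; python3 - <<'E'
from cell import ctrl
import cv2
a=ctrl.grab_frame('scene')[:,:,::-1]; cv2.imwrite("pics/s7z.png",cv2.resize(a[180:280,320:420],None,fx=6,fy=6,interpolation=2))
E
```

```text
t 6.50 ang 53.1 total 265.1 r 54.0 z 235.8 (plan 235.7) Ft -7.2 Fr 1.9 Fz -2.1
[ 0.008 -0.004 -0.   ]
[ 0.012 -0.01  -0.001]
[ 0.016 -0.017 -0.001]
[ 0.02  -0.024 -0.002]
[ 0.023 -0.03  -0.003]
w [ 0.003  0.002 -0.002]
```

View pics/s7z.png

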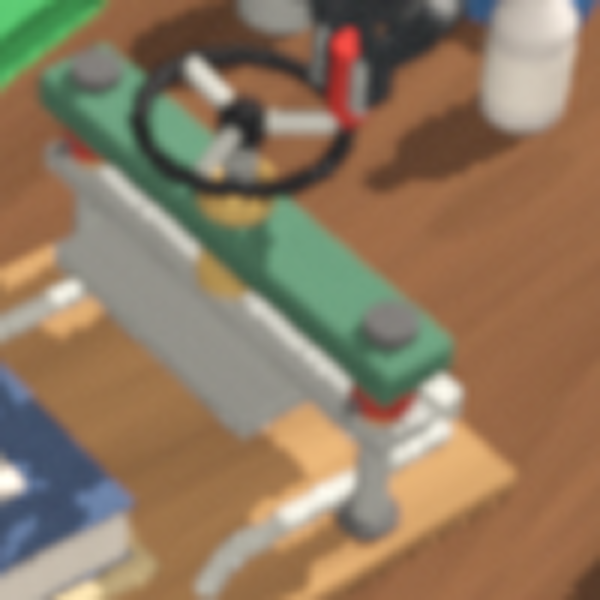

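The wheel no longer turns under 7 N and was running freely at 5 N, so this looks like the stops. I'll press a bit more and hold.

drive_tool --motion '[{"dx": 0.007, "dy": -0.01, "dz": 0, "wx": 0.002, "wy": 0, "wz": 0}, {"dx": 0.007, "dy": -0.01, "dz": 0, "wx": 0.002, "wy": 0, "wz": 0}, {"dx": 0.007, "dy": -0.01, "dz": 0, "wx": 0.002, "wy": 0, "wz": 0}]'

```text
time: 6.8
tool_pos: [0.5876, 0.1748, 0.2358]
tool_rot: [3.135, 0.008, 1.363]
force: [6.7, -5.7, -3.3]
gripper_width: 0.246
```

```bash
python3 rot.py 2 1
```

```text
t 6.80 ang 53.2 total 265.2 r 54.0 z 235.8 (plan 235.7) Ft -8.7 Fr 1.2 Fz -3.3
[ 0.008 -0.004 -0.   ]
[ 0.012 -0.01  -0.001]
[ 0.016 -0.017 -0.001]
[ 0.02  -0.024 -0.002]
[ 0.023 -0.03  -0.002]
w [ 0.002  0.003 -0.002]
```

drive_tool --motion '[{"dx": 0.01, "dy": -0.015, "dz": 0, "wx": 0.002, "wy": 0.001, "wz": 0}, {"dx": 0.01, "dy": -0.015, "dz": 0, "wx": 0.002, "wy": 0.001, "wz": 0}, {"dx": 0.01, "dy": -0.015, "dz": 0, "wx": 0.002, "wy": 0.001, "wz": 0}, {"dx": 0.01, "dy": -0.015, "dz": 0, "wx": 0.002, "wy": 0.001, "wz": 0}]'

```text
time: 7.13
tool_pos: [0.5871, 0.1753, 0.2358]
tool_rot: [3.136, 0.007, 1.36]
force: [11.1, -6.6, -4.9]
gripper_width: 0.246
```

```bash
python3 rot.py 2 1
```

```text
t 7.13 ang 53.9 total 265.9 r 53.9 z 235.8 (plan 235.8) Ft -12.4 Fr 3.7 Fz -4.9
[ 0.008 -0.004 -0.   ]
[ 0.012 -0.01  -0.001]
[ 0.016 -0.017 -0.001]
[ 0.019 -0.024 -0.002]
[ 0.023 -0.031 -0.002]
w [ 0.002  0.002 -0.003]
```

drive_tool --motion '[{"dx": 0.01, "dy": -0.014, "dz": 0, "wx": 0.002, "wy": 0.001, "wz": 0}, {"dx": 0.01, "dy": -0.014, "dz": 0, "wx": 0.002, "wy": 0.001, "wz": 0}, {"dx": 0.01, "dy": -0.014, "dz": 0, "wx": 0.002, "wy": 0.001, "wz": 0}, {"dx": 0.01, "dy": -0.014, "dz": 0, "wx": 0.002, "wy": 0.001, "wz": 0}]'

```text
time: 7.47
tool_pos: [0.5871, 0.1754, 0.2358]
tool_rot: [3.135, 0.006, 1.357]
force: [10.8, -6.7, -5.3]
gripper_width: 0.245
```

```bash
python3 rot.py 2 1
```

```text
t 7.47 ang 54.0 total 266.0 r 54.0 z 235.8 (plan 235.8) Ft -12.2 Fr 3.4 Fz -5.3
[ 0.008 -0.004 -0.   ]
[ 0.012 -0.011 -0.001]
[ 0.016 -0.017 -0.001]
[ 0.019 -0.024 -0.002]
[ 0.023 -0.031 -0.002]
w [ 0.002  0.002 -0.004]
```

```bash
python3 - <<'E'
from cell import ctrl
import cv2
a=ctrl.grab_frame('scene')[:,:,::-1]; cv2.imwrite("pics/s8.png",a);cv2.imwrite("pics/s8z.png",cv2.resize(a[225:275,360:410],None,fx=12,fy=12,interpolation=2))
a=ctrl.grab_frame('wrist')[:,:,::-1];cv2.imwrite("pics/w8.png",a)
E
```

```text
(no output)
```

View pics/s8z.png

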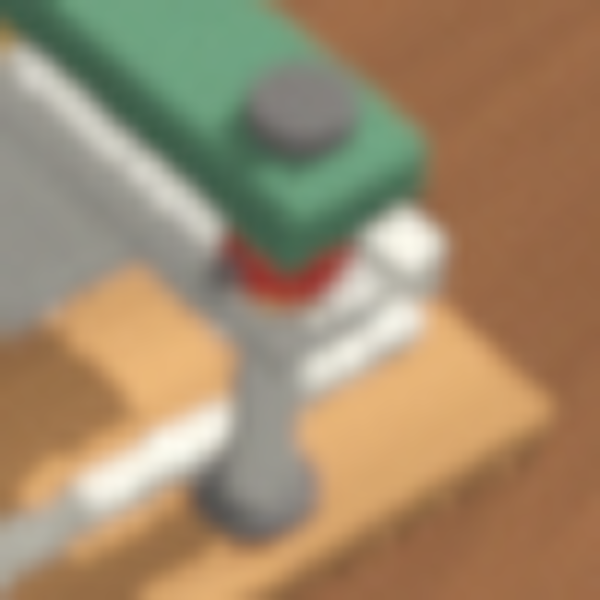

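View pics/w8.png

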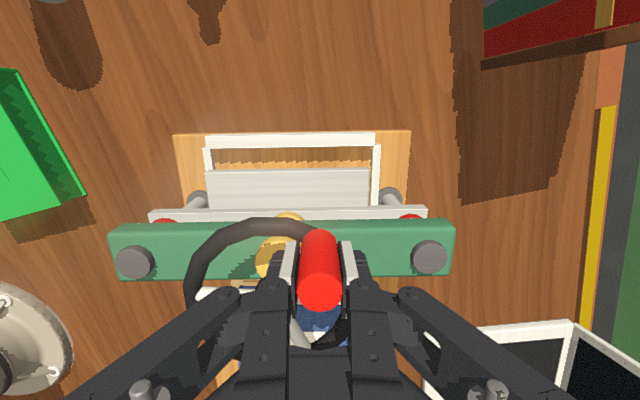

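```bash
python3 - <<'E'
from wr import *
c,d=ray('scene',360+100.5/12-.5,225+150.5/12-.5)
n=np.append(py,0);C3=np.append(C,0)
for yy in (-.02,):
    s=(yy-(c-C3)@n)/(d@n);q=c+s*d;print('front edge',P(q))
# initial: s0c strip lower edge
for nm,(u,v) in {'init':(100,225)}.items():
    c,d=ray('scene',360+(u+.5)/12-.5,225+(v+.5)/12-.5);s=(-.02-(c-C3)@n)/(d@n);print(nm,P(c+s*d))
for (u,v) in [(150,210),(428,206),(290,208)]:
    a,b=wonz(u,v,.1),wonz(u,v,.12);t=(.02-(a-C3)@n)/((b-a)@n);print('rear edge',P(a+t*(b-a)))
a=cv2.imread('pics/w8.png')[190:300,130:450];cv2.imwrite('pics/w8z.png',cv2.resize(a,None,fx=2.5,fy=2.5,interpolation=2))
E
```

```text
front edge (np.float64(71.5), np.float64(-20.0), np.float64(120.9))
init (np.float64(74.3), np.float64(-20.0), np.float64(94.6))
rear edge (np.float64(-144.0), np.float64(20.0), np.float64(98.8))
rear edge (np.float64(145.4), np.float64(20.0), np.float64(103.3))
rear edge (np.float64(2.8), np.float64(20.0), np.float64(101.1))
```

View pics/w8z.png

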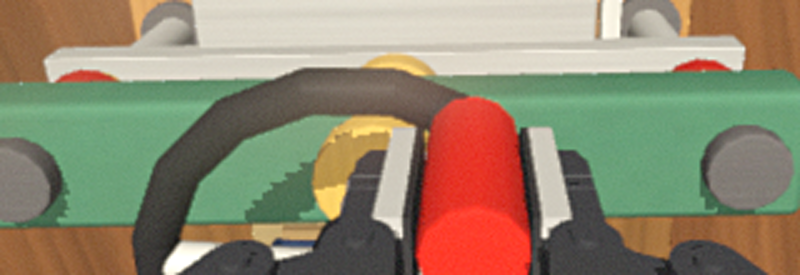

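The beam stands at about 101–105 mm and the wheel holds firm at 12 N, so the plate is seated. Next: relax, open and retreat.

drive_tool --motion '[{"dx": 0, "dy": 0, "dz": 0, "wx": 0, "wy": 0, "wz": 0}, {"dx": 0, "dy": 0, "dz": 0, "wx": 0, "wy": 0, "wz": 0}]'

```text
time: 7.73
tool_pos: [0.5885, 0.1739, 0.2358]
tool_rot: [3.133, 0.006, 1.356]
force: [6.1, -4.0, -2.2]
gripper_width: 0.247
```

drive_tool --motion '[{"dx": 0, "dy": 0, "dz": 0, "wx": 0, "wy": 0, "wz": 0}, {"dx": 0, "dy": 0, "dz": 0, "wx": 0, "wy": 0, "wz": 0}, {"dx": 0, "dy": 0, "dz": 0, "wx": 0, "wy": 0, "wz": 0}, {"dx": 0, "dy": 0, "dz": 0, "wx": 0, "wy": 0, "wz": 0}, {"dx": 0, "dy": 0, "dz": 0, "wx": 0, "wy": 0, "wz": 0}]' --claw 1

```text
time: 8.15
tool_pos: [0.5881, 0.1744, 0.2356]
tool_rot: [3.133, 0.006, 1.356]
force: [0.6, -0.0, -0.4]
gripper_width: 0.937
```

```bash
python3 rot.py 2 1|head -1;python3 go.py 30 44 330
```

```text
t 8.15 ang 52.5 total 264.5 r 54.1 z 235.6 (plan 235.7) Ft -0.4 Fr 0.4 Fz -0.4
t 8.15 press xy mm 32.9 42.9 z 235.6 rot [179.5   0.4  77.7] grip 0.937
F press 0.6 0.1 -0.38 q [-0.79  0.4   0.52  1.74 -0.22  1.06 -0.41]
shift share [ 0.0018 -0.0085 -0.3775] turn share [ 0.0027  0.002  -0.006 ]
```

drive_tool --motion '[{"dx": 0, "dy": 0, "dz": -0.1, "wx": 0.003, "wy": 0, "wz": 0}, {"dx": 0, "dy": 0, "dz": -0.25, "wx": 0.003, "wy": 0.002, "wz": 0}, {"dx": 0, "dy": 0, "dz": -0.38, "wx": 0.003, "wy": 0.002, "wz": 0}, {"dx": -0.1, "dy": -0.02, "dz": -0.38, "wx": 0.003, "wy": 0.002, "wz": 0}, {"dx": -0.25, "dy": -0.05, "dz": -0.38, "wx": 0.003, "wy": 0.002, "wz": 0}]'

```text
time: 8.57
tool_pos: [0.5633, 0.1206, 0.3327]
tool_rot: [3.139, -0.003, 1.363]
force: [-0.4, -0.1, -0.2]
gripper_width: 0.997
```

```bash
python3 go.py -11 -300 250
```

```text
t 8.5667 press xy mm 19.0 -14.7 z 332.7 rot [179.9  -0.2  78.1] grip 0.997
F press -0.36 -0.17 -0.17 q [-0.78  0.25  0.57  1.7  -0.14  1.23 -0.38]
shift share [-1.1436 -0.1069  0.3271] turn share [ 0.0008 -0.001  -0.0039]
```

drive_tool --motion '[{"dx": -0.17, "dy": -0.02, "dz": 0, "wx": 0, "wy": 0, "wz": 0}, {"dx": -0.34, "dy": -0.05, "dz": 0, "wx": 0, "wy": 0, "wz": 0}, {"dx": -0.5, "dy": -0.08, "dz": 0, "wx": 0, "wy": 0, "wz": 0}, {"dx": -0.67, "dy": -0.1, "dz": 0.05, "wx": 0, "wy": 0, "wz": 0}, {"dx": -0.8, "dy": -0.11, "dz": 0.1, "wx": 0, "wy": 0, "wz": 0}]'

```text
time: 8.98
tool_pos: [0.4943, -0.0716, 0.3078]
tool_rot: [3.137, -0.005, 1.363]
force: [0.8, 0.2, 0.1]
gripper_width: 1.001
```

```bash
python3 go.py -11 -320 250
```

```text
t 8.9833 press xy mm -11.3 -216.6 z 307.8 rot [179.7  -0.3  78.1] grip 1.001
F press 0.77 0.41 0.11 q [-0.59  0.11  0.68  1.91 -0.08  1.14 -0.09]
shift share [-0.4147  0.0054  0.2291] turn share [ 0.0016 -0.0016 -0.0041]
```

drive_tool --motion '[{"dx": -0.16, "dy": 0, "dz": 0.08, "wx": 0, "wy": 0, "wz": 0}, {"dx": -0.3, "dy": 0, "dz": 0.16, "wx": 0, "wy": 0, "wz": 0}, {"dx": -0.4, "dy": 0, "dz": 0.22, "wx": 0, "wy": 0, "wz": -0.004}, {"dx": -0.415, "dy": 0.005, "dz": 0.23, "wx": 0, "wy": 0, "wz": -0.004}, {"dx": -0.415, "dy": 0.005, "dz": 0.23, "wx": 0.001, "wy": 0, "wz": -0.004}]'

```text
time: 9.4
tool_pos: [0.4731, -0.1747, 0.249]
tool_rot: [-3.141, -0.005, 1.371]
force: [0.5, 0.7, -0.2]
gripper_width: 1.001
```

drive_tool --motion '[{"dx": 0, "dy": 0, "dz": 0, "wx": 0, "wy": 0, "wz": 0}, {"dx": 0, "dy": 0, "dz": 0, "wx": 0, "wy": 0, "wz": 0}, {"dx": 0, "dy": 0, "dz": 0, "wx": 0, "wy": 0, "wz": 0}, {"dx": 0, "dy": 0, "dz": 0, "wx": 0, "wy": 0, "wz": 0}]'

```text
time: 9.73
tool_pos: [0.4738, -0.1736, 0.2495]
tool_rot: [3.141, -0.005, 1.373]
force: [-0.2, 0.5, -0.1]
gripper_width: 0.992
```

```bash
python3 go.py -11 -320 250; python3 - <<'E'
from wr import *
o=ctrl.observe();im=ctrl.grab_frame('wrist')[:,:,::-1];cv2.imwrite("pics/w9.png",im);np.save('o9.npy',[*o['tool_pos'],*o['tool_rot']])
a=ctrl.grab_frame('top')[:,:,::-1];cv2.imwrite("pics/t9.png",a);cv2.imwrite("pics/t9z.png",cv2.resize(a[90:240,250:440],None,fx=4,fy=4,interpolation=2))
E
```

```text
t 9.7333 press xy mm -11.6 -320.6 z 249.5 rot [180.   -0.3  78.7] grip 0.992
F press -0.26 0.48 -0.15 q [-0.41  0.2   0.74  1.97 -0.17  1.03  0.22]
shift share [ 0.0025  0.0024 -0.0019] turn share [ 0.0002 -0.0016 -0.0008]
```

View pics/w9.png

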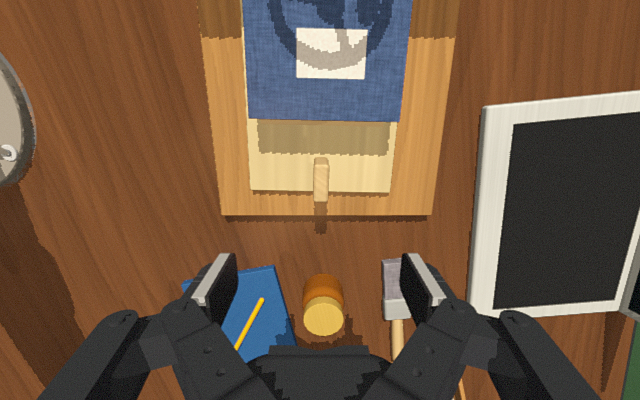

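View pics/t9z.png

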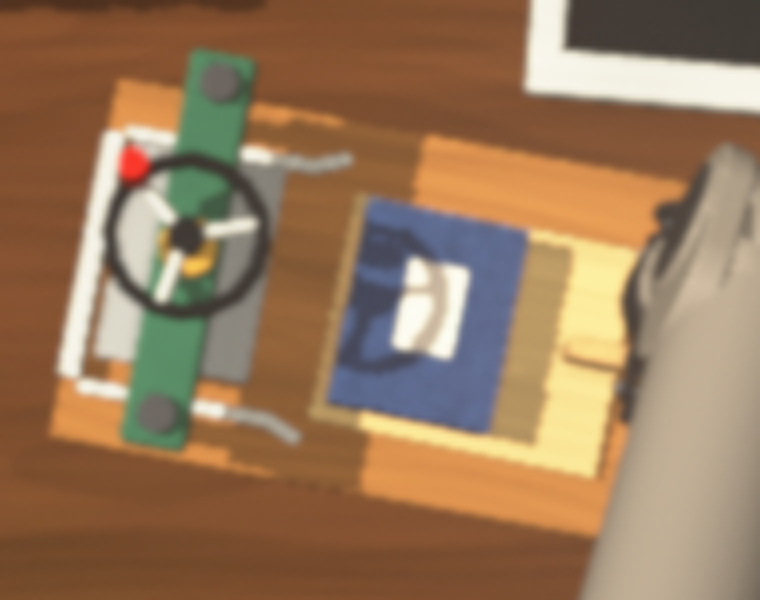

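```bash
python3 - <<'E'
import cv2
a=cv2.imread('pics/w9.png')[100:230,200:460];cv2.imwrite('pics/w9z.png',cv2.resize(a,None,fx=3,fy=3,interpolation=2))
a=cv2.imread('pics/w9.png')[145:210,290:350];cv2.imwrite('pics/w9g.png',cv2.resize(a,None,fx=9,fy=9,interpolation=0))
E
```

```text
(no output)
```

View pics/w9z.png

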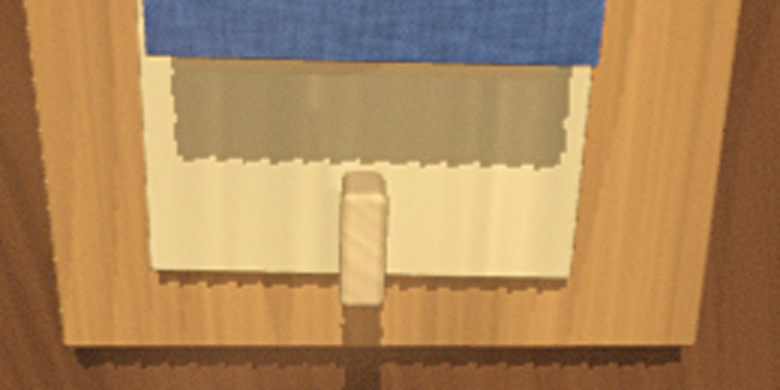

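View pics/w9g.png

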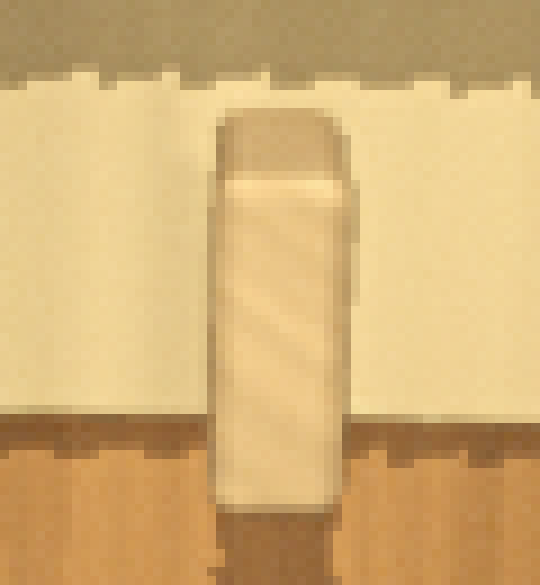

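```bash
python3 - <<'E'
from wr import *
a=np.load('o9.npy');o={'tool_pos':a[:3],'tool_rot':a[3:]}
g=lambda x,y:(290+x/9-.5,145+y/9-.5)
r=wonz(*g(285,185),.08,o);f=wonz(*g(278,505),.08,o);print('bar rear',P(r),'front',P(f),'yaw',math.degrees(math.atan2(*(r-f)[1::-1])))
z=lambda x,y:(200+(x+.5)/3-.5,100+(y+.5)/3-.5)
ang=lambda p,q:math.degrees(math.atan2(q[1]-p[1],q[0]-p[0]))
l,rr=wonz(*z(155,270),.028,o),wonz(*z(569,277),.028,o);print('board front',P(l),P(rr),'yaw',ang(l,rr)+90)
l2,r2=wonz(*z(145,60),.028,o),wonz(*z(592,70),.028,o);print('sides yaw',ang(l,l2),ang(rr,r2))
l,rr=wonz(*z(66,344),.018,o),wonz(*z(694,344),.018,o);print('bed front',P(l),P(rr),'yaw',ang(l,rr)+90)
l,rr=wonz(*z(145,57),.073,o),wonz(*z(600,68),.073,o);print('album front',P(l),P(rr),'yaw',ang(l,rr)+90)
E
```

```text
bar rear (np.float64(-8.1), np.float64(-305.4), np.float64(80.0)) front (np.float64(-9.0), np.float64(-347.3), np.float64(80.0)) yaw 77.54249910134347
board front (np.float64(-100.8), np.float64(-349.5), np.float64(28.0)) (np.float64(83.7), np.float64(-353.5), np.float64(28.0)) yaw 77.57130159380142
sides yaw 76.93759465425799 77.04434473550299
bed front (np.float64(-148.0), np.float64(-388.8), np.float64(18.0)) (np.float64(147.7), np.float64(-389.9), np.float64(18.0)) yaw 78.58127670325531
album front (np.float64(-87.1), np.float64(-255.7), np.float64(73.0)) (np.float64(77.2), np.float64(-260.1), np.float64(73.0)) yaw 77.25488273152087
```

```bash
python3 - <<'E'
from cell import ctrl
import cv2
a=ctrl.grab_frame('scene')[:,:,::-1];cv2.imwrite("pics/s10z.png",cv2.resize(a[100:350,180:430],None,fx=2.4,fy=2.4,interpolation=2))
E
```

```text
(no output)
```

View pics/s10z.png

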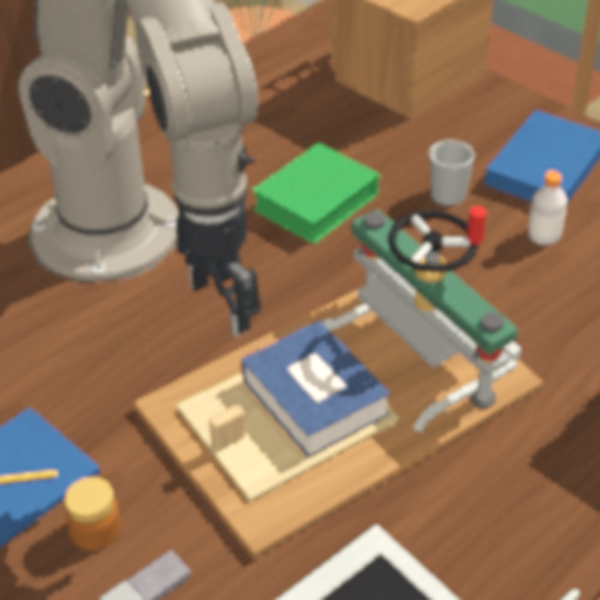

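```bash
cat > gb.py <<'E'
# gb.py X Y Z yaw lean : grasp-point target in press frame (mm)
import sys,math,numpy as np
from scipy.spatial.transform import Rotation as Ro
from cell import ctrl
C=np.array([.5475,.1387]);Y=math.radians(78.8)
py=np.array([math.cos(Y),math.sin(Y)]);px=np.array([py[1],-py[0]])
o=ctrl.observe();p=np.array(o['tool_pos']);R=Ro.from_euler('xyz',o['tool_rot'])
gp=p-R.apply([0,0,.019]);d=gp[:2]-C;f=np.array(o['force'])
xd=R.apply([1,0,0])
print(f"t {o['time']:.2f} grasp press {d@px*1e3:.1f} {d@py*1e3:.1f} z {gp[2]*1e3:.1f} yaw {math.degrees(math.atan2(xd[1],xd[0])):.2f} lean {math.degrees(math.asin(xd[2])):.1f} w {o['gripper_width']:.3f} F {f[:2]@px:.1f} {f[:2]@py:.1f} {f[2]:.1f} q7 {o['qpos'][6]:.2f}")
X,Yy,Z,yaw,lean=[float(a) for a in sys.argv[1:6]]
Rt=Ro.from_euler('xyz',[180,0,yaw],degrees=True)*Ro.from_euler('y',lean,degrees=True)
T=np.append(C+px*X/1e3+py*Yy/1e3,Z/1e3)+Rt.apply([0,0,.019])
print('shift',(R.inv().apply(T-p)/.25).round(3),'turn',((R.inv()*Rt).as_rotvec()/math.pi).round(4))
E
python3 gb.py -8.6 -326.4 130 77.5 15
```

```text
t 9.88 grasp press -11.9 -321.3 z 268.3 yaw 78.61 lean 0.3 w 1.003 F -0.2 0.3 -0.8 q7 0.22
shift [-0.004  0.014  0.55 ] turn [-0.0007  0.0818  0.0061]
```

drive_tool --motion '[{"dx": -0.004, "dy": 0.014, "dz": 0.12, "wx": 0, "wy": 0.03, "wz": 0.002}, {"dx": -0.004, "dy": 0.014, "dz": 0.25, "wx": 0, "wy": 0.06, "wz": 0.004}, {"dx": -0.004, "dy": 0.014, "dz": 0.39, "wx": 0, "wy": 0.08, "wz": 0.006}, {"dx": -0.004, "dy": 0.014, "dz": 0.5, "wx": -0.001, "wy": 0.082, "wz": 0.006}, {"dx": -0.004, "dy": 0.014, "dz": 0.55, "wx": -0.001, "wy": 0.082, "wz": 0.006}]'

```text
time: 10.3
tool_pos: [0.4745, -0.1754, 0.1085]
tool_rot: [-3.137, -0.263, 1.349]
force: [0.4, -0.0, 0.3]
gripper_width: 0.999
```

drive_tool --motion '[{"dx": 0, "dy": 0, "dz": 0, "wx": 0, "wy": 0, "wz": 0}, {"dx": 0, "dy": 0, "dz": 0, "wx": 0, "wy": 0, "wz": 0}, {"dx": 0, "dy": 0, "dz": 0, "wx": 0, "wy": 0, "wz": 0}]'

```text
time: 10.55
tool_pos: [0.4757, -0.1753, 0.1099]
tool_rot: [-3.139, -0.262, 1.351]
force: [-0.1, -0.9, 0.6]
gripper_width: 0.996
```

```bash
python3 gb.py -8.6 -326.4 60 77.5 15; python3 - <<'E'
from cell import ctrl
import cv2
cv2.imwrite("pics/w11.png",ctrl.grab_frame('wrist')[:,:,::-1])
E
```

```text
t 10.55 grasp press -9.5 -326.9 z 128.2 yaw 77.41 lean 15.0 w 0.996 F 0.1 -0.9 0.6 q7 0.74
shift [-0.069  0.004  0.264] turn [-0.0006 -0.0002 -0.0005]
```

View pics/w11.png

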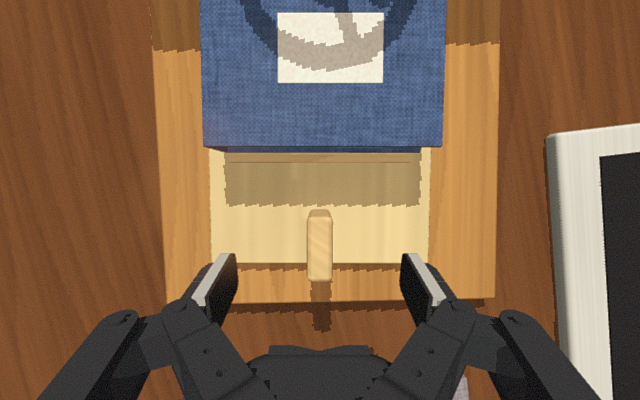

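The grip bar, at (319,245), is centred between the fingers. Descending.

drive_tool --motion '[{"dx": -0.025, "dy": 0.004, "dz": 0.1, "wx": 0, "wy": 0, "wz": 0}, {"dx": -0.05, "dy": 0.004, "dz": 0.19, "wx": 0, "wy": 0, "wz": 0}, {"dx": -0.065, "dy": 0.004, "dz": 0.25, "wx": 0, "wy": 0, "wz": 0}, {"dx": -0.069, "dy": 0.004, "dz": 0.264, "wx": 0, "wy": 0, "wz": 0}, {"dx": -0.069, "dy": 0.004, "dz": 0.264, "wx": 0, "wy": 0, "wz": 0}]'

```text
time: 11.02
tool_pos: [0.4775, -0.1747, 0.0424]
tool_rot: [-3.141, -0.263, 1.353]
force: [-0.0, 0.3, 0.0]
gripper_width: 1.001
```

drive_tool --motion '[{"dx": 0, "dy": 0, "dz": 0, "wx": 0, "wy": 0, "wz": 0}, {"dx": 0, "dy": 0, "dz": 0, "wx": 0, "wy": 0, "wz": 0}, {"dx": 0, "dy": 0, "dz": 0, "wx": 0, "wy": 0, "wz": 0}]'

```text
time: 11.27
tool_pos: [0.4785, -0.175, 0.0437]
tool_rot: [3.14, -0.262, 1.354]
force: [-0.4, 0.6, 0.2]
gripper_width: 1.001
```

```bash
python3 gb.py -8.6 -326.4 60 77.5 15
```

```text
t 11.27 grasp press -6.9 -326.0 z 62.1 yaw 77.55 lean 15.0 w 1.001 F -0.5 0.5 0.2 q7 0.86
shift [-0.004 -0.007  0.008] turn [ 0.0005 -0.0002  0.0003]
```

Close on the bar.

drive_tool --motion '[{"dx": -0.004, "dy": -0.007, "dz": 0.004, "wx": 0, "wy": 0, "wz": 0}, {"dx": -0.004, "dy": -0.007, "dz": 0.004, "wx": 0, "wy": 0, "wz": 0}, {"dx": -0.004, "dy": -0.007, "dz": 0.004, "wx": 0, "wy": 0, "wz": 0}, {"dx": -0.004, "dy": -0.007, "dz": 0.004, "wx": 0, "wy": 0, "wz": 0}, {"dx": -0.004, "dy": -0.007, "dz": 0.004, "wx": 0, "wy": 0, "wz": 0}]' --claw -1 --newtons 50

```text
time: 11.68
tool_pos: [0.4766, -0.1753, 0.0426]
tool_rot: [3.14, -0.262, 1.353]
force: [-0.3, 0.3, -0.1]
gripper_width: 0.301
```

drive_tool --motion '[{"dx": 0, "dy": 0, "dz": 0, "wx": 0, "wy": 0, "wz": 0}, {"dx": 0, "dy": 0, "dz": 0, "wx": 0, "wy": 0, "wz": 0}, {"dx": 0, "dy": 0, "dz": 0, "wx": 0, "wy": 0, "wz": 0}, {"dx": 0, "dy": 0, "dz": 0, "wx": 0, "wy": 0, "wz": 0}]'

```text
time: 12.02
tool_pos: [0.4766, -0.1754, 0.0426]
tool_rot: [3.14, -0.263, 1.353]
force: [-0.4, -0.0, 2.5]
gripper_width: 0.203
```

```bash
python3 gb.py 0 -300 60 78.8 15
```

```text
t 12.02 grasp press -8.7 -326.8 z 61.0 yaw 77.54 lean 15.0 w 0.203 F -0.4 -0.1 2.5 q7 0.87
shift [0.103 0.032 0.032] turn [ 0.0024 -0.0002 -0.0067]
```

```bash
python3 gb.py 0 -324 61 78.8 15
```

```text
t 12.02 grasp press -8.7 -326.8 z 61.0 yaw 77.54 lean 15.0 w 0.203 F -0.4 -0.1 2.5 q7 0.87
shift [0.011 0.034 0.003] turn [ 0.0024 -0.0002 -0.0067]
```

drive_tool --motion '[{"dx": 0.002, "dy": 0.007, "dz": 0, "wx": 0, "wy": 0, "wz": -0.001}, {"dx": 0.004, "dy": 0.014, "dz": 0.001, "wx": 0.001, "wy": 0, "wz": -0.003}, {"dx": 0.007, "dy": 0.022, "dz": 0.002, "wx": 0.001, "wy": 0, "wz": -0.005}, {"dx": 0.01, "dy": 0.029, "dz": 0.002, "wx": 0.002, "wy": 0, "wz": -0.006}, {"dx": 0.011, "dy": 0.034, "dz": 0.003, "wx": 0.002, "wy": 0, "wz": -0.007}]'

```text
time: 12.43
tool_pos: [0.4839, -0.1748, 0.0426]
tool_rot: [-3.14, -0.262, 1.377]
force: [-10.5, -1.0, 12.6]
gripper_width: 0.206
```

```bash
python3 gb.py 0 -284 61 78.8 15
```

```text
t 12.43 grasp press -1.5 -324.8 z 61.0 yaw 78.88 lean 15.0 w 0.206 F -10.1 -3.0 12.6 q7 0.87
shift [0.158 0.006 0.042] turn [-0.0005 -0.0002  0.0004]
```

drive_tool --motion '[{"dx": 0.025, "dy": 0.006, "dz": 0.004, "wx": 0, "wy": 0, "wz": 0}, {"dx": 0.055, "dy": 0.006, "dz": 0.012, "wx": 0, "wy": 0, "wz": 0}, {"dx": 0.09, "dy": 0.006, "dz": 0.021, "wx": 0, "wy": 0, "wz": 0}, {"dx": 0.125, "dy": 0.006, "dz": 0.031, "wx": 0, "wy": 0, "wz": 0}, {"dx": 0.16, "dy": 0.006, "dz": 0.04, "wx": 0, "wy": 0, "wz": 0}]'

```text
time: 12.85
tool_pos: [0.4936, -0.1333, 0.0431]
tool_rot: [-3.14, -0.262, 1.377]
force: [-0.3, -1.7, -3.0]
gripper_width: 0.209
```

```bash
python3 gb.py 0 -240 61 78.8 15
```

```text
t 12.85 grasp press -0.0 -282.2 z 61.4 yaw 78.92 lean 15.0 w 0.209 F 0.1 -1.8 -3.0 q7 0.80
shift [0.163 0.001 0.045] turn [-0.0006 -0.0002  0.0006]
```

drive_tool --motion '[{"dx": 0.03, "dy": 0, "dz": 0.008, "wx": 0, "wy": 0, "wz": 0}, {"dx": 0.065, "dy": 0, "dz": 0.018, "wx": 0, "wy": 0, "wz": 0}, {"dx": 0.1, "dy": 0, "dz": 0.027, "wx": 0, "wy": 0, "wz": 0}, {"dx": 0.13, "dy": 0, "dz": 0.036, "wx": 0, "wy": 0, "wz": 0}, {"dx": 0.16, "dy": 0, "dz": 0.044, "wx": 0, "wy": 0, "wz": 0}]'

```text
time: 13.27
tool_pos: [0.5016, -0.0916, 0.0428]
tool_rot: [-3.14, -0.262, 1.378]
force: [-1.0, -1.3, -3.3]
gripper_width: 0.205
```

```bash
python3 gb.py 0 -190 61 78.8 15; python3 - <<'E'
from cell import ctrl
import cv2
a=ctrl.grab_frame('scene')[:,:,::-1];cv2.imwrite("pics/s12z.png",cv2.resize(a[160:320,250:410],None,fx=3.7,fy=3.7,interpolation=2))
cv2.imwrite("pics/w12.png",ctrl.grab_frame('wrist')[:,:,::-1])
E
```

```text
t 13.27 grasp press -0.2 -239.8 z 61.1 yaw 78.93 lean 15.0 w 0.205 F -0.8 -1.5 -3.3 q7 0.74
shift [0.192 0.002 0.052] turn [-0.0006 -0.0002  0.0007]
```

View pics/s12z.png

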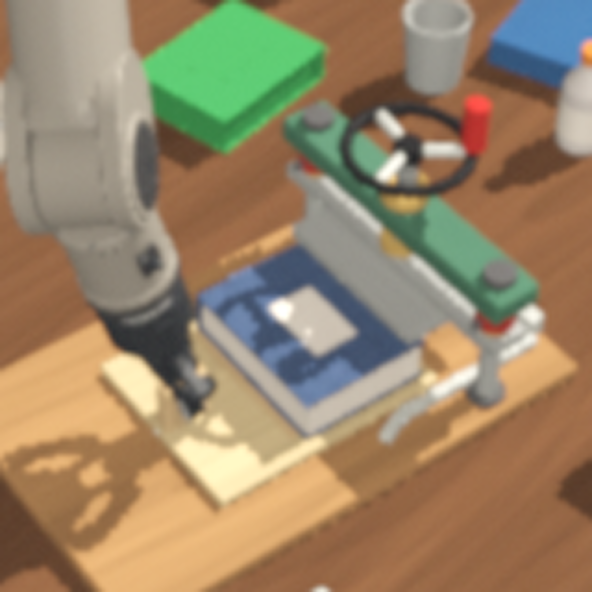

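View pics/w12.png

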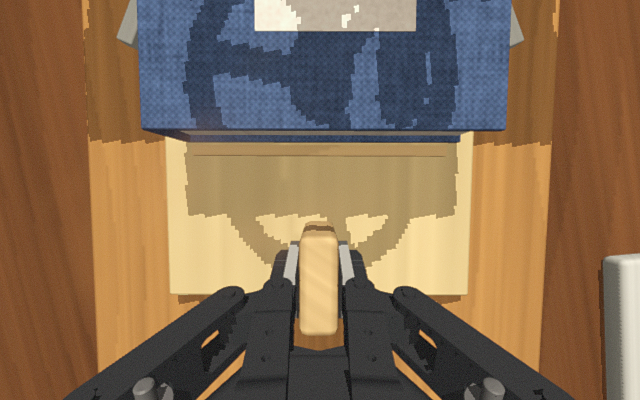

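The board is straight between the guides, and the album at (310,340) in the scene zoom is just entering under the plate.

drive_tool --motion '[{"dx": 0.03, "dy": 0, "dz": 0.008, "wx": 0, "wy": 0, "wz": 0}, {"dx": 0.06, "dy": 0, "dz": 0.016, "wx": 0, "wy": 0, "wz": 0}, {"dx": 0.09, "dy": 0, "dz": 0.024, "wx": 0, "wy": 0, "wz": 0}, {"dx": 0.12, "dy": 0, "dz": 0.032, "wx": 0, "wy": 0, "wz": 0}, {"dx": 0.15, "dy": 0.001, "dz": 0.04, "wx": 0, "wy": 0, "wz": 0}]'

```text
time: 13.78
tool_pos: [0.5095, -0.0515, 0.0429]
tool_rot: [-3.14, -0.264, 1.38]
force: [-0.6, -2.1, -3.3]
gripper_width: 0.202
```

```bash
python3 gb.py 0 -165 61 78.8 15
```

```text
t 13.78 grasp press -0.3 -198.9 z 61.2 yaw 79.05 lean 15.1 w 0.202 F -0.2 -2.2 -3.3 q7 0.68
shift [0.131 0.002 0.036] turn [-0.001  -0.0006  0.0013]
```

drive_tool --motion '[{"dx": 0.026, "dy": 0, "dz": 0.007, "wx": 0, "wy": 0, "wz": 0}, {"dx": 0.052, "dy": 0, "dz": 0.014, "wx": 0, "wy": 0, "wz": 0.001}, {"dx": 0.078, "dy": 0.001, "dz": 0.021, "wx": 0, "wy": 0, "wz": 0.001}, {"dx": 0.105, "dy": 0.001, "dz": 0.028, "wx": 0, "wy": 0, "wz": 0.001}, {"dx": 0.13, "dy": 0.002, "dz": 0.035, "wx": 0, "wy": 0, "wz": 0.001}]'

```text
time: 14.2
tool_pos: [0.5164, -0.0178, 0.0429]
tool_rot: [-3.139, -0.264, 1.376]
force: [-0.4, -2.4, -3.8]
gripper_width: 0.202
```

```bash
python3 gb.py 0 -143 61 78.8 15
```

```text
t 14.20 grasp press -0.0 -164.5 z 61.2 yaw 78.86 lean 15.1 w 0.202 F 0.1 -2.4 -3.8 q7 0.62
shift [0.083 0.001 0.023] turn [-0.001  -0.0006  0.0003]
```

drive_tool --motion '[{"dx": 0.018, "dy": 0, "dz": 0.005, "wx": 0, "wy": 0, "wz": 0}, {"dx": 0.036, "dy": 0, "dz": 0.01, "wx": 0, "wy": 0, "wz": 0}, {"dx": 0.054, "dy": 0, "dz": 0.015, "wx": 0, "wy": 0, "wz": 0}, {"dx": 0.072, "dy": 0, "dz": 0.02, "wx": 0, "wy": 0, "wz": 0}, {"dx": 0.083, "dy": 0, "dz": 0.023, "wx": 0, "wy": 0, "wz": 0}]'

```text
time: 14.62
tool_pos: [0.5207, 0.0039, 0.0428]
tool_rot: [-3.139, -0.264, 1.377]
force: [-1.8, -2.4, -2.5]
gripper_width: 0.203
```

```bash
python3 gb.py 0 -133 61 78.8 15
```

```text
t 14.62 grasp press -0.0 -142.4 z 61.1 yaw 78.87 lean 15.1 w 0.203 F -1.3 -2.7 -2.5 q7 0.58
shift [0.036 0.    0.01 ] turn [-0.001  -0.0007  0.0004]
```

drive_tool --motion '[{"dx": 0.008, "dy": 0, "dz": 0.002, "wx": 0, "wy": 0, "wz": 0}, {"dx": 0.016, "dy": 0, "dz": 0.004, "wx": 0, "wy": 0, "wz": 0}, {"dx": 0.024, "dy": 0, "dz": 0.006, "wx": 0, "wy": 0, "wz": 0}, {"dx": 0.03, "dy": 0, "dz": 0.008, "wx": 0, "wy": 0, "wz": 0}, {"dx": 0.034, "dy": 0, "dz": 0.009, "wx": 0, "wy": 0, "wz": 0}]'

```text
time: 15.03
tool_pos: [0.5217, 0.0102, 0.0427]
tool_rot: [-3.139, -0.261, 1.375]
force: [-5.2, -10.0, 1.0]
gripper_width: 0.206
```

```bash
python3 gb.py 0 -130 61 78.8 15
```

```text
t 15.03 grasp press -0.3 -136.0 z 61.0 yaw 78.76 lean 15.0 w 0.206 F -3.2 -10.8 1.0 q7 0.57
shift [0.023 0.001 0.006] turn [-0.0009  0.0002 -0.0002]
```

It meets the rear rail at y = -136 with about 11 N. I'll press once more to be sure it's seated.

drive_tool --motion '[{"dx": 0.01, "dy": 0.001, "dz": 0.003, "wx": 0, "wy": 0, "wz": 0}, {"dx": 0.016, "dy": 0.001, "dz": 0.004, "wx": 0, "wy": 0, "wz": 0}, {"dx": 0.016, "dy": 0.001, "dz": 0.004, "wx": 0, "wy": 0, "wz": 0}, {"dx": 0.016, "dy": 0.001, "dz": 0.004, "wx": 0, "wy": 0, "wz": 0}]'

```text
time: 15.37
tool_pos: [0.5216, 0.0101, 0.0426]
tool_rot: [-3.139, -0.257, 1.372]
force: [-5.9, -12.7, 2.6]
gripper_width: 0.207
```

```bash
python3 gb.py 0 -135.5 61 78.8 15;  python3 - <<'E'
from cell import ctrl
import cv2
cv2.imwrite("pics/w13.png",ctrl.grab_frame('wrist')[:,:,::-1])
E
```

```text
t 15.37 grasp press -0.4 -136.0 z 61.0 yaw 78.58 lean 14.7 w 0.207 F -3.3 -13.6 2.6 q7 0.56
shift [0.002 0.002 0.   ] turn [-0.0006  0.0015 -0.0012]
```

View pics/w13.png

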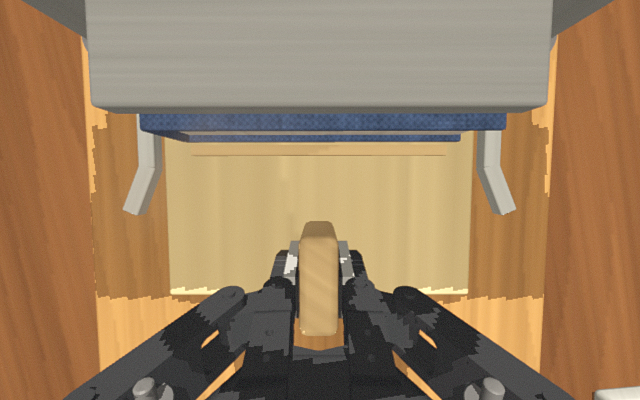

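The album is under the plate with its blue front edge at row ~130, and the board is blocked by the rail. Relax, open and back away.

drive_tool --motion '[{"dx": 0.004, "dy": 0, "dz": 0, "wx": 0, "wy": 0, "wz": 0}, {"dx": 0.004, "dy": 0, "dz": 0, "wx": 0, "wy": 0, "wz": 0}]'

```text
time: 15.58
tool_pos: [0.5216, 0.0101, 0.043]
tool_rot: [-3.139, -0.256, 1.371]
force: [-2.1, -6.4, -1.6]
gripper_width: 0.204
```

drive_tool --motion '[{"dx": 0, "dy": 0, "dz": 0, "wx": 0, "wy": 0, "wz": 0}, {"dx": 0, "dy": 0, "dz": 0, "wx": 0, "wy": 0, "wz": 0}, {"dx": 0, "dy": 0, "dz": 0, "wx": 0, "wy": 0, "wz": 0}, {"dx": 0, "dy": 0, "dz": 0, "wx": 0, "wy": 0, "wz": 0}, {"dx": 0, "dy": 0, "dz": 0, "wx": 0, "wy": 0, "wz": 0}]' --claw 1

```text
time: 16.0
tool_pos: [0.5218, 0.0107, 0.0431]
tool_rot: [-3.139, -0.257, 1.372]
force: [0.5, 1.3, -0.1]
gripper_width: 0.905
```

```bash
python3 gb.py 0 -180 180 78.8 15
```

```text
t 16.00 grasp press -0.3 -135.4 z 61.5 yaw 78.60 lean 14.7 w 0.905 F 0.3 1.3 -0.1 q7 0.56
shift [-0.052  0.001 -0.504] turn [-0.0005  0.0016 -0.0011]
```

drive_tool --motion '[{"dx": -0.005, "dy": 0, "dz": -0.08, "wx": 0, "wy": 0, "wz": 0}, {"dx": -0.015, "dy": 0, "dz": -0.2, "wx": 0, "wy": 0, "wz": 0}, {"dx": -0.04, "dy": 0, "dz": -0.34, "wx": 0, "wy": 0, "wz": 0}, {"dx": -0.12, "dy": 0, "dz": -0.48, "wx": 0, "wy": 0, "wz": 0}, {"dx": -0.22, "dy": 0, "dz": -0.6, "wx": 0, "wy": 0, "wz": 0}]'

```text
time: 16.42
tool_pos: [0.5046, -0.0784, 0.1764]
tool_rot: [-3.141, -0.258, 1.376]
force: [0.7, -1.2, -0.1]
gripper_width: 1.002
```

drive_tool --motion '[{"dx": -0.15, "dy": -0.03, "dz": -0.05, "wx": 0, "wy": 0, "wz": 0}, {"dx": -0.3, "dy": -0.06, "dz": -0.1, "wx": 0, "wy": 0, "wz": 0}, {"dx": -0.45, "dy": -0.08, "dz": -0.12, "wx": 0, "wy": 0, "wz": 0}, {"dx": -0.5, "dy": -0.08, "dz": -0.12, "wx": 0, "wy": 0, "wz": 0}, {"dx": -0.5, "dy": -0.08, "dz": -0.12, "wx": 0, "wy": 0, "wz": 0}]'

```text
time: 16.83
tool_pos: [0.4585, -0.2045, 0.1735]
tool_rot: [-3.141, -0.256, 1.369]
force: [-0.8, -0.5, 0.4]
gripper_width: 0.999
```

drive_tool --motion '[{"dx": 0, "dy": 0, "dz": 0, "wx": 0, "wy": 0, "wz": 0}, {"dx": 0, "dy": 0, "dz": 0, "wx": 0, "wy": 0, "wz": 0}, {"dx": 0, "dy": 0, "dz": 0, "wx": 0, "wy": 0, "wz": 0}]'

```text
time: 17.08
tool_pos: [0.459, -0.2031, 0.1735]
tool_rot: [-3.141, -0.257, 1.371]
force: [0.5, 0.2, 0.0]
gripper_width: 1.002
```

```bash
python3 gb.py 0 -180 180 78.8 15;  python3 - <<'E'
from wr import *
o=ctrl.observe();cv2.imwrite("pics/w14.png",ctrl.grab_frame('wrist')[:,:,::-1]);np.save('o14.npy',[*o['tool_pos'],*o['tool_rot']])
a=ctrl.grab_frame('top')[:,:,::-1];cv2.imwrite("pics/t14.png",a);cv2.imwrite("pics/t14z.png",cv2.resize(a[90:240,250:440],None,fx=4,fy=4,interpolation=2))
a=ctrl.grab_frame('scene')[:,:,::-1];cv2.imwrite("pics/s14.png",a);cv2.imwrite("pics/s14z.png",cv2.resize(a[160:320,250:410],None,fx=3.7,fy=3.7,interpolation=2))
E
```

```text
t 17.08 grasp press -20.4 -357.4 z 191.9 yaw 78.55 lean 14.7 w 1.002 F 0.4 0.3 0.0 q7 0.72
shift [0.675 0.079 0.226] turn [ 0.      0.0016 -0.0013]
```

View pics/w14.png

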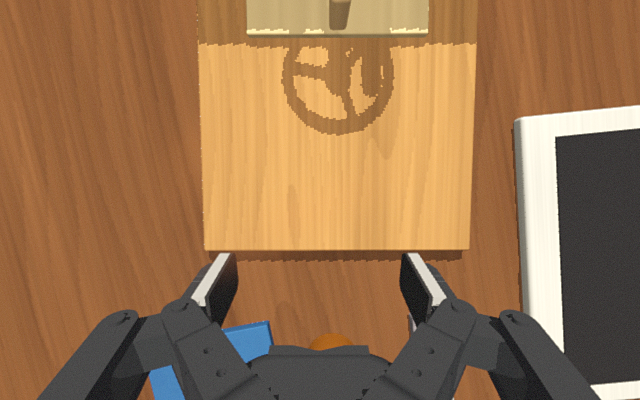

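View pics/t14z.png

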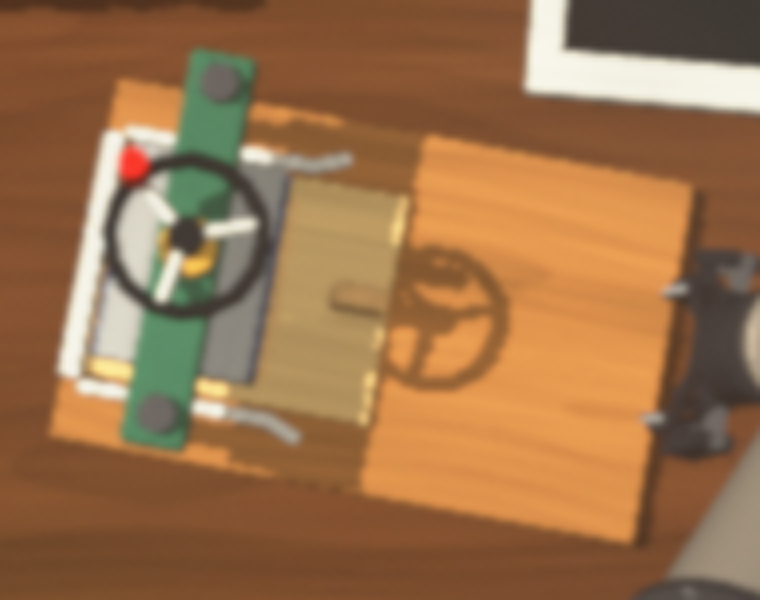

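View pics/s14z.png

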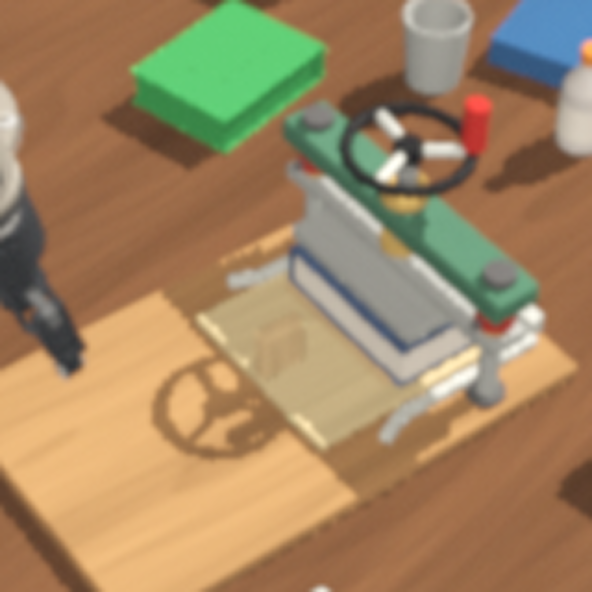

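```bash
python3 - <<'E'
from wr import *
t=lambda x,y:(250+(x+.5)/4-.5,90+(y+.5)/4-.5)
l,r=onz('top',*t(365,425),.028),onz('top',*t(410,196),.028);print('top: board front',P(l),P(r),math.degrees(math.atan2(r[1]-l[1],r[0]-l[0]))+90)
a=np.load('o14.npy');o={'tool_pos':a[:3],'tool_rot':a[3:]}
l,r=wonz(247,35,.028,o),wonz(428,33,.028,o);print('wrist: board front',P(l),P(r),math.degrees(math.atan2(r[1]-l[1],r[0]-l[0]))+90)
l,r=wonz(205,249,.018,o),wonz(468,249,.018,o);print('bed front',P(l),P(r))
s=lambda x,y:(250+(x+.5)/3.7-.5,160+(y+.5)/3.7-.5)
l,r=onz('scene',*s(198,318),.028),onz('scene',*s(325,446),.028);print('scene',P(l),P(r))
d=cv2.absdiff(cv2.imread('pics/t0.png') if 0 else cv2.imread('pics/top0.png'),cv2.imread('pics/t14.png')).max(2)
for n,(x,y) in dict(tumbler=(198,222),glue=(193,166),blue=(148,200),jar=(460,188),note=(470,232),brush=(475,155)).items(): print(n,d[y-20:y+20,x-25:x+25].mean().round(1))
E
```

```text
top: board front (np.float64(-94.9), np.float64(-157.8), np.float64(28.0)) (np.float64(95.0), np.float64(-160.7), np.float64(28.0)) 77.90533036990361
wrist: board front (np.float64(-92.7), np.float64(-163.0), np.float64(28.0)) (np.float64(93.3), np.float64(-162.1), np.float64(28.0)) 79.07873297888884
bed front (np.float64(-147.5), np.float64(-388.8), np.float64(18.0)) (np.float64(146.8), np.float64(-390.2), np.float64(18.0))
scene (np.float64(-92.8), np.float64(-159.7), np.float64(28.0)) (np.float64(95.3), np.float64(-157.7), np.float64(28.0))
tumbler 0.7
glue 0.7
blue 0.7
jar 66.2
note 45.7
brush 37.9
```

```bash
python3 - <<'E'
import cv2
d=cv2.absdiff(cv2.imread('pics/scene0.png'),cv2.imread('pics/s14.png')).max(2)
for n,(x,y) in dict(jar=(218,315),note=(180,303),brush=(235,350)).items(): print(n,d[y-14:y+14,x-14:x+14].mean().round(1))
from cell import ctrl
print(ctrl.observe()['time'],ctrl.observe()['force']); print(ctrl.finish_job())
E
```

```text
jar 12.9
note 14.3
brush 9.5
17.2333 [ 0.22513883 -0.71477793  0.17250028]
the job is handed in; nothing more can be done
None
```

```bash
python3 - <<'E'
import cv2,numpy as np
a,b=[cv2.imread(f'pics/{n}.png')[260:390,120:280] for n in('scene0','s14')]
cv2.imwrite('pics/cmp.png',cv2.resize(np.hstack([a,b]),None,fx=2.5,fy=2.5))
E
```

```text
(no output)
```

View pics/cmp.png

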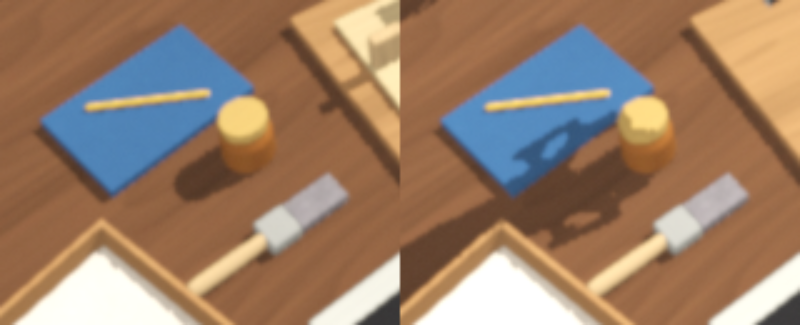

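I opened the press until the plate seated on the stops, slid the board and album fully home, let go, backed off and handed the job in at about 17 s. `finish_job` gave no verdict.

- **Opening the press:** I turned the knob about 266° counter-clockwise, raising the plate about 14.8 mm. Running push was about 5 N. At the stops the wheel held still under about 12 N for over 0.3 s, so 7 to 8 N over the running push, or roughly 130 N on the stops by your figures. The push peaked at 12.8 N at first contact.
- **Board:** With the hand leaned back 15°, I straightened the board (about 9 mm and 1.4°) and slid it in. It stopped at the rear rail at y ≈ -136 mm and did not move under a further 13.6 N.
- **Final position:** The three cameras put the board's front edge at y = -158 to -163 mm (expected -160). It is centred to within about 1 mm and within about 1° of straight. The album is visible under the raised plate.
- **Other things:** The tumbler, glue bottle and thick blue book show no change in the top view. The pixel difference for the jar, notebook and brush was not zero. I viewed those pictures only after handing in, and they show only the arm's shadow.
- **What disagreed:** The cameras differed on the beam's final height, giving 99–103 mm from the wrist and about 121 mm from the scene camera. That the plate is on the stops therefore rests on the force felt at the knob, not on the pictures.

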